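# Slide case from behind the reagent bottles

### The job

The flat slide case lies at the back of the reagent tray, behind two bottles and a jar. Stand those three in the large steel tray, then lay the slide case in the middle of the small white tray, lengthways along it and lid up, and only then put the bottles and the jar back upright in the reagent tray, each on the very spot where it stood. Set everything down gently, knock nothing over, and leave the petri dishes and the little vial where they are.

Things in the scene. Friction and masses are not known exactly. Their poses are not given: they have to be found in the camera images.
- round_bottle: round white plastic bottle with a narrow black screw cap, loose, upright in the reagent tray: body 42 mm across and straight up to 70 mm, then a sloping shoulder; cap 30 mm across, top at 100 mm. About 120 g. Origin: centre of its underside, z up.
- square_bottle: square white plastic bottle with a narrow black screw cap, loose, upright in the reagent tray: body 50 x 50 mm up to 66 mm, with a flat shoulder (sides along its x and y axes, roughly parallel to the reagent tray's), cap 26 mm across, top at 88 mm. About 120 g. Origin: centre of its underside, z up.
- jar: wide round white jar with a black lid as wide as the jar (57 mm), loose, upright in the reagent tray, 85 mm tall; the lid is its top 19 mm. About 140 g. Origin: centre of its underside, z up. The bottles and the jar stand in a row across the front of the reagent tray at about 75 mm spacing; which stands left, middle or right changes from start to start.
- slide_case: flat white plastic slide case with a paper label on its lid, loose: 90 mm long (along its y), 44 mm wide (x), 28 mm high. About 80 g. It lies behind the row with its long side parallel to the row, about 65 mm behind the row's centre line. Origin: centre of its underside, z up. It lies so close behind the taller bottles that it can be gripped across its width only when they are gone.
- reagent_tray: fixed grey plastic tray with a dark liner, 160 mm deep (x) by 270 mm wide (y); floor 8 mm above the bench (the bottles, jar, case and vial stand on it), rims 5 mm thick and 20 mm above the bench at the back (+x) and sides, open at the front (-x, towards the robot). Origin: centre of its underside, at bench height; the row stands at about x = -40 mm.
- side_tray: fixed large steel tray, empty: 270 mm (x) by 130 mm (y) outside, floor 4 mm above the bench, rim all round 5 mm thick and 14 mm above the bench. To the left or right of the robot. Origin: centre of its underside, at bench height. Room for the two bottles and the jar in a row along x.
- small_tray: fixed small white plastic tray, empty: 130 mm long (x) by 86 mm wide (y) outside, floor 4 mm above the bench, rim all round 5 mm thick and 10 mm above the bench. On the other side of the robot from the steel tray. Origin: centre of its underside, at bench height.
- vial: bystander: little amber glass vial with a black cap, 24 mm across, 55 mm tall, loose, in the back left corner of the reagent tray. Leave it. Origin: centre of its underside.
- petri_dishes: bystander: stack of two clear petri dishes with white tops, 92 mm across, 30 mm tall, loose on the bench in front of the reagent tray. Leave them. Origin: centre of the underside.

How it is judged:
By the outcome, as a careful person would: the job done as asked, in the order asked, and still so for the second after the job is handed in, with the robot touching nothing.
It also fails if it takes over 149 s, if anything falls off the work surface, if the arm or the gripper's body presses on something with over 40 N, if the wrist force passes 120 N, or if a joint passes its speed limit or range.

### The arm

A 7-joint arm with a two-finger parallel gripper is mounted at the origin on the work surface. World frame = base frame: x ahead of the robot, y to its left, z up, the work surface at z = 0. Lengths are in mm, angles in rad, forces in N, time in s.
With the tool pointing down it reaches from about 400 to 875 mm from the base axis. Payload 4.4 kg.
Tool frame: the origin (TCP) lies midway between the tips of the shut fingers; the grasp point (between the pads) lies ctrl.grip_depth behind it (ctrl.grip_depth is the distance from the TCP to the grasp point, in mm); z points along the fingers, y is the line along which they close (so a half turn about z gives the same grasp; the last joint's range is limited). The gripper opens to 85 mm and grips with 20 to 120 N. Pads are 22 mm wide; open, the fingers measure 114 mm over their backs; the gripper's body (76 mm by 85 mm) begins 54 mm behind the grasp point. The pads swing forward as they close: fully open they stand 13 mm farther back than shut.
Start: joints at [1.158, 0.628, 0.038, 1.517, -0.027, 0.996, -0.02], TCP at [220.958, -611.307, 195.513] pointing down, gripper open.
Joint ranges: [-3.06, 3.06], [-0.37, 2.12], [-1.25, 1.32], [0.18, 2.47], [-1.1, 4.24], [0.23, 1.98], [-2.94, 2.94]. Speed limits (rad/s): [2.57, 2.57, 3.14, 3.14, 3.14, 3.14, 3.14].

### API

Orientations are given as [roll, pitch, yaw] about the fixed x, y, z axes, in that order (R = Rz(yaw) Ry(pitch) Rx(roll)).
In Python, from cell import ctrl gives the robot as it stands.
- The arm moves only by the tool carry_out, never from a script. Its argument "deltas" is one flat list of numbers, 7 for each row, row after row: the turn, a rotation vector about the tool's x, y, z in degrees, then the shift along the tool's x, y, z in m, then the closure, from -1 (fully open) to 1 (shut). In form: [wx, wy, wz, dx, dy, dz, claw, wx, wy, wz, dx, dy, dz, claw, ...]. A call has 1 to 12 rows; each row shifts and turns the commanded pose from where the row before left it, along the tool's axes as they then stand; what a row does not reach is not made up. A row lasts 1/8 s, in which the tool goes at most 62.5 mm and 10.7 degrees, less where a joint would pass 70% of its speed; a pose out of reach is approached as far as the arm can. A call with a gripper value outside its range is refused whole. The fingers move at their own pace and stop on an object; the grip force is fixed at half the most. Time passes only in rows, so rows that do not move let the fingers close. It gives the time, the measured TCP pose, the force, the opening and the grip force at its end, in the units of the state.
- ctrl.read_state(): the state, without advancing time (a new reading comes with each control period).
- ctrl.get_image(name): name is "scene" or "top" or "wrist"; returns the picture (400x640x3 uint8, red, green, blue); there is no depth.
- ctrl.calibration(name): a dict with "mtx" (3x3 intrinsics, pixels), "R" (3x3) and "t" (3): a world point X has camera coordinates R X + t. Camera axes: x right, y down, z forward; pixel columns grow to the right and rows downward; lengths in mm; the calibration is good to about 2 mm. A picture is of the moment at which its call begins: read the wrist's pose just before it. calibration takes no time and is no camera call; for the wrist camera it gives the pose at the moment of the call.
- ctrl.finish_job(): hands the job in; it is judged then, once.
The state is a dict: "clock": time; "qpos": joint angles; "qd": joint speeds; "tau": joint torques, N m; "eef_pos": TCP position; "tool_rot": TCP orientation; "force": force on the tool from outside, world axes, zero at the start; "torque": the same for the moment, N m; "width": finger opening in mm; "gripper_force": force on a finger pad.
Only numpy, scipy, OpenCV 4.12 (cv2) and the standard library are available. Lean on these libraries where they do the work, as an engineer would, in place of code of your own. Each camera call takes 0.05 s, during which the arm holds its last target. There are 200 camera calls.

## Working session

There is one attempt and no reset: what is moved stays moved. The work goes in short steps, Python scripts to look and compute and a tool call to move; the robot and the scene stay as the last step left them, time stands still between calls to the robot, and variables do not carry over. Pictures are saved under pics/ and viewed, at most 14 in all, crops included, and the job is handed in when it is done.

Besides the shell and the picture viewer there is one more tool, called after ">>>" as a command line: name --argument value ..., lists and objects as JSON in quotes. carry_out: Moves the arm, as the interface text tells. Its arguments: {"type":"object","properties":{"deltas":{"type":"array"}},"required":["deltas"]}

```bash
mkdir -p pics; ls; python3 - <<'E'
from cell import ctrl
import cv2,numpy as np
print(ctrl.read_state(), ctrl.grip_depth)
for n in ["scene","top"]:
    im=ctrl.get_image(n); cv2.imwrite(f"pics/{n}0.png",im[:,:,::-1])
    c=ctrl.calibration(n); print(n,c)
E
```

```text
pics
{'clock': 0.0, 'qpos': array([ 1.15821246,  0.62932933,  0.03840403,  1.51835034, -0.0270098 ,
        0.99633004, -0.01999829]), 'qd': array([ 0.00131546,  0.00064444, -0.00058909, -0.00146327, -0.00139463,
        0.00105194, -0.00052127]), 'tau': array([-3.41278192e-04, -5.63416779e+01,  1.22665476e+00, -1.93451840e+01,
        1.12134096e-02,  1.05687836e-02,  1.93411103e-05]), 'eef_pos': array([ 220.73436542, -610.63518831,  194.60501113]), 'tool_rot': array([-3.13969210e+00, -6.42531341e-06,  3.46811312e-01]), 'force': array([0.85474023, 0.383492  , 0.17711121]), 'torque': array([-0.04206377,  0.005909  ,  0.00111737]), 'gripper_force': 0.0, 'width': 85.41789050705825} 18.700000000000003
scene {'mtx': array([[376.51899853,   0.        , 320.6185137 ],
       [  0.        , 376.51899853, 204.49050243],
       [  0.        ,   0.        ,   1.        ]]), 'R': array([[ 0.38933454,  0.92109537,  0.0013897 ],
       [ 0.67339357, -0.28360429, -0.68272227],
       [-0.6284582 ,  0.26674318, -0.73067665]]), 't': array([-223.56094261, -332.85996818, 1140.59115512])}
top {'mtx': array([[380.03187853,   0.        , 323.48513077],
       [  0.        , 380.03187853, 202.17457227],
       [  0.        ,   0.        ,   1.        ]]), 'R': array([[ 0.01618839, -0.99977731,  0.01353774],
       [-0.9961422 , -0.01729448, -0.08603272],
       [ 0.08624769, -0.01209278, -0.99620033]]), 't': array([ -5.9593016 , 536.64019599, 876.26254407])}
```

View pics/scene0.png

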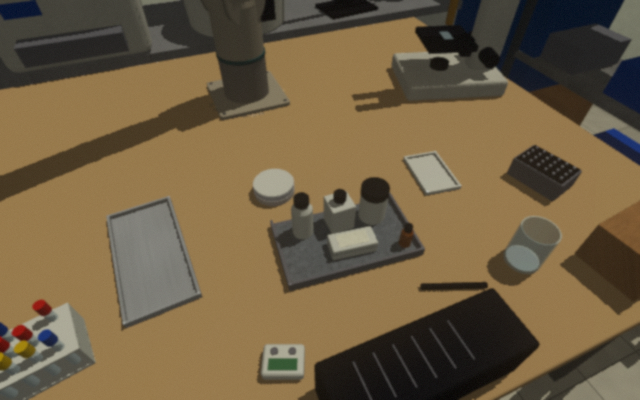

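View pics/top0.png

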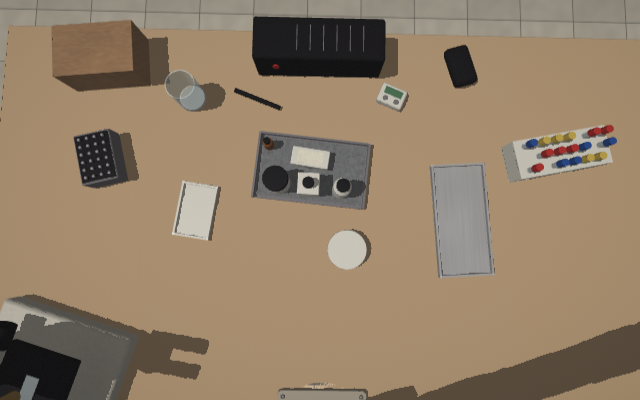

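The scene shows the row as round bottle (302,215), square bottle (340,210) and jar (374,200), with the case at (353,242) behind it and the vial at (407,236). In the top view the jar is on the left (275,178), the square bottle in the middle (308,183), and the round bottle on the right (343,187). The case is at (310,157), the petri dishes at (347,250), the steel tray on the right (462,220) and the small tray on the left (196,210).

```bash
cat > h.py <<'E'
from cell import ctrl
import cv2,numpy as np
from scipy.spatial.transform import Rotation as Rt
def cam(n):
    c=ctrl.calibration(n); return c["mtx"],c["R"],c["t"]
def ray(c,uv):
    K,R,t=c; o=-R.T@t; d=R.T@np.linalg.inv(K)@np.array([uv[0],uv[1],1.]); return o,d/np.linalg.norm(d)
def onz(c,uv,z):
    o,d=ray(c,uv); return o+d*(z-o[2])/d[2]
def tri(cs,uvs):   # least-squares crossing of rays; returns point and gap
    A=np.zeros((3,3));b=np.zeros(3);L=[]
    for c,uv in zip(cs,uvs):
        o,d=ray(c,uv);P=np.eye(3)-np.outer(d,d);A+=P;b+=P@o;L.append((P,o))
    X=np.linalg.solve(A,b); return X,max(np.linalg.norm(P@(X-o)) for P,o in L)
def proj(c,X):
    K,R,t=c; p=K@(R@np.asarray(X,float)+t); return p[:2]/p[2]
def grab(n,name=None):
    c=cam(n); im=ctrl.get_image(n)[:,:,::-1].copy()
    if name: cv2.imwrite(f"pics/{name}.png",im)
    return c,im
def go(x,y,z,yaw,frm=None):   # shift in tool axes (m) at the start and turn (deg) to point-down pose
    s=ctrl.read_state(); p=s["eef_pos"]; R=Rt.from_euler("xyz",s["tool_rot"])
    if frm is not None: p=np.array(frm[:3]); R=Rt.from_euler("xyz",[np.pi,0,frm[3]])
    T=Rt.from_euler("xyz",[np.pi,0,yaw])
    return np.round((R.inv()*T).as_rotvec(degrees=True),2), np.round(R.inv().apply(np.array([x,y,z])-p)/1000,4)
E
python3 - <<'E'
from h import *
c=cam("top")
for n,uv,z in [("jar",(275,178),93),("sq",(308,183),96),("round",(343,187),108),("case",(310,157),36),("vial",(267,143),63),("petri",(347,250),30),("tray",(313,170),8),("steel",(462,220),4),("small",(196,210),4)]: print(n,onz(c,uv,z).round())
w=cam("wrist"); print(w, -w[1].T@w[2])
s=ctrl.read_state(); print(Rt.from_euler("xyz",s["tool_rot"]).as_matrix().round(2))
print(go(560,0,330,0))
E
```

```text
jar [582. 111.  93.]
sq [572.  38.  96.]
round [563. -37. 108.]
case [642.  37.  36.]
vial [667. 135.  63.]
petri [425. -53.  30.]
tray [616.  30.   8.]
steel [ 501. -333.    4.]
small [514. 309.   4.]
(array([[347.65327354,   0.        , 319.08813922],
       [  0.        , 347.65327354, 197.27514318],
       [  0.        ,   0.        ,   1.        ]]), array([[ 0.33989014, -0.94046356, -0.00172972],
       [-0.89373628, -0.32357402,  0.31070134],
       [-0.29276298, -0.10405841, -0.95050602]]), array([-649.3641222 ,  -41.17354662,  380.3446996 ])) [ 295.26501677 -584.44791693  373.1893848 ]
[[ 0.94  0.34 -0.  ]
 [ 0.34 -0.94  0.  ]
 [-0.   -0.   -1.  ]]
(array([-0.09,  0.02, 19.87]), array([ 0.5266, -0.4593, -0.1345]))
```

>>> carry_out --deltas '[0,0,10,0,0,0,-1,0,0,9.9,0,0,0,-1,0,0,0,0.02,-0.032,-0.0105,-1,0,0,0,0.02,-0.032,-0.0105,-1,0,0,0,0.02,-0.032,-0.0105,-1,0,0,0,0.02,-0.032,-0.0105,-1,0,0,0,0.02,-0.032,-0.0105,-1,0,0,0,0.02,-0.032,-0.0105,-1,0,0,0,0.02,-0.032,-0.0105,-1,0,0,0,0.02,-0.032,-0.0105,-1,0,0,0,0.02,-0.032,-0.0105,-1,0,0,0,0.02,-0.032,-0.0105,-1]'

```text
clock: 1.6
eef_pos: [421.4, -290.1, 300.6]
tool_rot: [-3.141, 0.001, -0.001]
force: [0.1, -0.1, -0.3]
width: 85.4
gripper_force: 0.0
```

```bash
python3 - <<'E'
from h import *
c,im=grab("wrist","w1"); np.save("w1.npy",np.hstack([c[0],c[1],c[2][:,None]]))
s=ctrl.read_state(); print(s["clock"],s["eef_pos"],s["tool_rot"],s["qpos"]); print(go(550,30,250,0))
E
```

```text
1.65 [ 425.81994298 -284.76160689  301.83313345] [-3.13822694 -0.00391547  0.00675785] [ 0.47171408  0.31692834  0.09057522  1.7469124  -0.03761277  1.07775343
 -0.98846792]
(array([-0.19, -0.22,  0.39]), array([ 0.1261, -0.3137,  0.0534]))
```

View pics/w1.png

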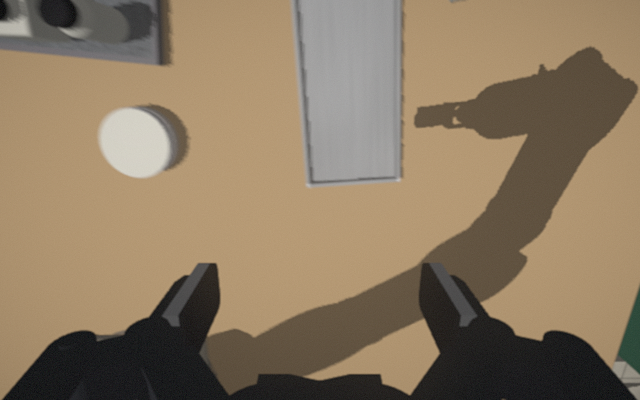

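The wrist view has the steel tray's near end with corners at (308,186) and (401,180), the petri dishes at (137,142), the reagent tray's corner at (163,63), and the fingers at the bottom. Next I'll go over the reagent tray.

>>> carry_out --deltas '[0,0,0,0.012,-0.032,0.002,-1,0,0,0,0.012,-0.032,0.002,-1,0,0,0,0.012,-0.032,0.002,-1,0,0,0,0.012,-0.032,0.002,-1,0,0,0,0.012,-0.032,0.002,-1,0,0,0,0.012,-0.032,0.002,-1,0,0,0,0.012,-0.032,0.002,-1,0,0,0,0.012,-0.032,0.002,-1,0,0,0,0.012,-0.032,0.002,-1,0,0,0,0.012,-0.032,0.002,-1,0,0,0,0,0,0,-1,0,0,0,0,0,0,-1]'

```text
clock: 3.15
eef_pos: [540.9, 27.5, 280.2]
tool_rot: [3.141, 0.001, -0.001]
force: [0.3, -0.5, 0.1]
width: 85.4
gripper_force: 0.0
```

```bash
python3 - <<'E'
from h import *
c,im=grab("wrist","w2"); np.save("w2.npy",np.hstack([c[0],c[1],c[2][:,None]]))
s=ctrl.read_state(); print(s["clock"],s["eef_pos"],s["tool_rot"],s["qd"].round(3))
E
```

```text
3.2 [540.9045469   27.06834711 280.35555256] [ 3.14062487e+00  6.26087001e-04 -2.08457641e-03] [ 0.008 -0.006  0.004 -0.001 -0.001  0.001 -0.003]
```

View pics/w2.png

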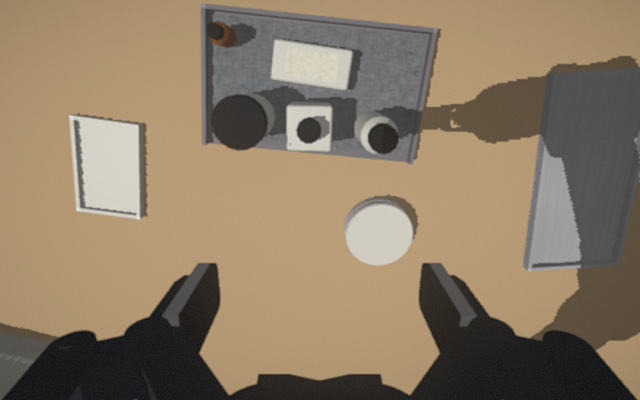

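This view shows the whole work area. The jar lid is at (240,121), the square bottle's cap at (309,130), the round bottle's cap at (382,138) and the case at (312,64). The vial is at (221,34), the reagent tray's corners are at (204,6), (438,31), (412,162) and (204,143), the small tray is at (108,167) and the steel tray on the right at (590,165). I'll take a second view 100 mm to the left.

>>> carry_out --deltas '[0,0,0,0,-0.025,0,-1,0,0,0,0,-0.025,0,-1,0,0,0,0,-0.025,0,-1,0,0,0,0,-0.025,0,-1,0,0,0,0,0,0,-1,0,0,0,0,0,0,-1,0,0,0,0,0,0,-1]'

```text
clock: 4.08
eef_pos: [541.5, 126.6, 280.6]
tool_rot: [3.141, -0.0, -0.003]
force: [-0.2, -0.2, 0.1]
width: 85.5
gripper_force: 0.0
```

```bash
python3 - <<'E'
from h import *
c,im=grab("wrist","w3"); np.save("w3.npy",np.hstack([c[0],c[1],c[2][:,None]]))
s=ctrl.read_state(); print(s["clock"],s["eef_pos"])
# coarse blobs in both: black things, and white things
for n in ["w2","w3"]:
    im=cv2.imread(f"pics/{n}.png"); g=im.max(axis=2); hsv=cv2.cvtColor(im,cv2.COLOR_BGR2HSV)
    for nm,m in [("dark",g<62),("white",(hsv[...,2]>150)&(hsv[...,1]<60))]:
        cs,_=cv2.findContours(m.astype(np.uint8)*255,cv2.RETR_EXTERNAL,cv2.CHAIN_APPROX_NONE)
        for k in cs:
            a=cv2.contourArea(k); x,y,w,h=cv2.boundingRect(k)
            if a>150 and y<260: print(n,nm,a,(x,y,w,h),np.round(cv2.minEnclosingCircle(k)[0],1),round(cv2.minEnclosingCircle(k)[1],1),np.round(cv2.minAreaRect(k)[0],1),np.round(cv2.minAreaRect(k)[1],1))
    print(n,[im[p[1],p[0]].tolist() for p in [(240,121),(309,130),(382,138),(355,135),(426,118)]])
E
```

```text
4.125 [541.50417454 126.94490268 280.59293746]
w2 dark 622.0 (369, 124, 30, 29) [383.4 137.7] 14.9 [383. 138.] [28.3 28.3]
w2 dark 381.5 (298, 118, 22, 24) [308.4 129.7] 11.8 [308.5 129.5] [23. 21.]
w2 dark 2255.0 (212, 95, 55, 54) [238.8 121.9] 28.0 [239.  121.5] [53. 54.]
w2 dark 199.0 (206, 22, 18, 18) [214.3  30.3] 9.6 [214.3  30.4] [18.8 13.9]
w2 white 3244.0 (344, 204, 69, 62) [378.  230.9] 34.9 [378.8 234.2] [61.  67.7]
w2 white 3641.5 (527, 148, 53, 124) [548.4 211.1] 63.2 [560.9 213. ] [ 50.9 124.2]
w2 white 280.5 (359, 117, 27, 37) [377. 135.] 18.4 [370.2 133. ] [20.7 36.8]
w2 white 6215.0 (68, 115, 73, 105) [104. 167.] 62.7 [104. 167.] [105.5  69.8]
w2 white 1919.5 (286, 105, 46, 47) [308. 128.] 30.4 [308.4 128.5] [44.6 46. ]
w2 white 3011.0 (271, 40, 81, 50) [310.1  64.3] 43.0 [310.1  64.4] [78.8 40.2]
w2 [[47, 46, 53], [51, 54, 58], [39, 43, 44], [125, 129, 129], [69, 86, 99]]
w3 dark 454.0 (390, 118, 26, 26) [402.6 130.5] 12.7 [402.5 130.5] [24. 24.]
w3 dark 2197.0 (308, 95, 53, 55) [333.5 121.6] 27.6 [334. 122.] [52. 54.]
w3 dark 154.5 (0, 92, 14, 29) [  2.1 106. ] 14.2 [  6.5 106. ] [28. 13.]
w3 dark 1177.0 (462, 84, 47, 70) [487.5 116.5] 38.4 [488.3 117. ] [32.5 76.4]
w3 dark 156.5 (302, 24, 14, 16) [309.5  31.5] 7.9 [308.5  31.5] [15. 13.]
w3 dark 2031.0 (0, 20, 46, 110) [ 7.8 74.5] 55.1 [22.5 74.5] [ 45. 109.]
w3 white 3223.0 (414, 204, 73, 62) [449.9 230. ] 36.4 [452.1 234.6] [59.9 69.3]
w3 white 6197.5 (148, 116, 69, 104) [180.  167.5] 60.6 [180.  167.5] [ 68.7 100.4]
w3 white 1098.0 (375, 106, 48, 46) [398.5 128. ] 31.5 [398.4 128.5] [46.2 44.9]
w3 white 3000.0 (356, 40, 83, 51) [397.  65.] 43.0 [397.1  65.2] [78.4 40.4]
w3 [[115, 151, 179], [42, 47, 52], [188, 200, 202], [41, 41, 46], [64, 63, 63]]
```

View pics/w3.png

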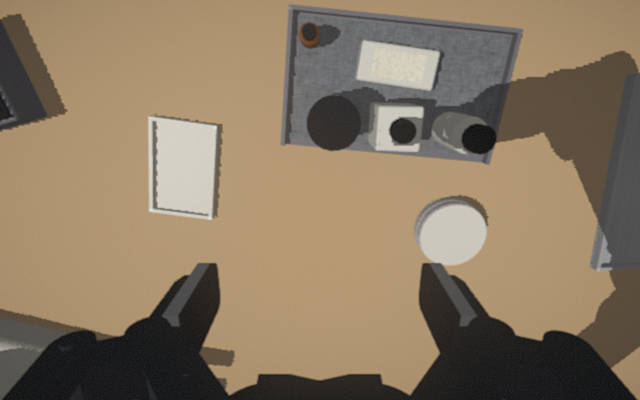

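In the second view the jar is at (334,122), the square bottle's cap at (403,131), the round bottle's cap at (479,138), the case at (397,65) and the small tray at (182,167).

```bash
cat >> h.py <<'E'
def load(n):
    M=np.load(n+".npy"); return (M[:,:3],M[:,3:6],M[:,6]),cv2.imread(f"pics/{n}.png")
def circ(im,uv,r,thr=62,pad=14):  # dark cap: Hough circle in an upscaled crop near uv
    x0,y0=int(uv[0]-r-pad),int(uv[1]-r-pad);s=4;w=int(2*(r+pad))
    g=cv2.GaussianBlur(cv2.resize(im[y0:y0+w,x0:x0+w],None,fx=s,fy=s,interpolation=cv2.INTER_CUBIC),(9,9),0).max(2)
    g=np.clip(g,30,110)*2
    H=cv2.HoughCircles(g.astype(np.uint8),cv2.HOUGH_GRADIENT_ALT,1,s*20,param1=120,param2=0.3,minRadius=int(s*(r-4)),maxRadius=int(s*(r+4)))
    if H is None: return None
    h=H[0,0]; return np.array([x0+(h[0]+.5)/s-.5,y0+(h[1]+.5)/s-.5]),h[2]/s
def rect(im,box,white=True,v=150):
    x,y,w,h=box; hsv=cv2.cvtColor(im[y:y+h,x:x+w],cv2.COLOR_BGR2HSV)
    m=((hsv[...,2]>v)&(hsv[...,1]<60)).astype(np.uint8)
    cs,_=cv2.findContours(m,cv2.RETR_EXTERNAL,cv2.CHAIN_APPROX_NONE); k=max(cs,key=cv2.contourArea)
    b=cv2.boxPoints(cv2.minAreaRect(k))+[x,y]; c=b.mean(0)
    return b[np.argsort(np.arctan2(b[:,1]-c[1],b[:,0]-c[0]))]
E
python3 - <<'E'
from h import *
a,A=load("w2");b,B=load("w3")
for n,ua,ub,r,z in [("jar",(239,121),(334,122),27,93),("sq",(308,130),(403,131),12,96),("round",(383,138),(479,138),14.5,108)]:
    ca,cb=circ(A,ua,r),circ(B,ub,r); print(n,ca,cb)
    if ca and cb:
        X,e=tri([a,b],[ca[0],cb[0]]); print("  tri",X.round(1),round(e,1),"onz",onz(a,ca[0],z).round(1),onz(b,cb[0],z).round(1))
for n,ba,bb,z in [("case",(265,35,92,60),(350,35,95,60),36),("small",(60,110,90,115),(140,110,85,115),10),("square",(280,100,56,55),(370,100,57,55),74)]:
    ra,rb=rect(A,ba),rect(B,bb)
    P=[tri([a,b],[p,q]) for p,q in zip(ra,rb)]; X=np.array([p[0] for p in P])
    print(n,X.round(1).tolist(),[round(p[1],1) for p in P],"ctr",X.mean(0).round(1))
    for c,r in((a,ra),(b,rb)):
        Y=np.array([onz(c,p,z) for p in r]); e=Y[1]-Y[0]; f=Y[2]-Y[1]
        print("   onz ctr",Y.mean(0).round(1),"len",np.linalg.norm(e).round(1),np.linalg.norm(f).round(1),"dirs",np.degrees(np.arctan2(e[1],e[0])).round(1),np.degrees(np.arctan2(f[1],f[0])).round(1))
# tray corners by hand (rim top z=20): back-left, back-right, front-right(floor lip)
for n,uvs,z in [("w2",[(204,6),(438,31)],20),("w3",[(290,7),(521,31)],20)]:
    c,_=load(n); Y=[onz(c,u,z) for u in uvs]; d=Y[1]-Y[0]; print(n,np.round(Y,1).tolist(),np.linalg.norm(d).round(1),np.degrees(np.arctan2(-d[0],d[1]*-1)).round(2))
c,_=load("w1")
E
```

```text
jar None None
sq None (array([402.625, 131.375], dtype=float32), np.float32(12.799892))
round (array([383.625, 138.875], dtype=float32), np.float32(14.877475)) (array([475.375, 138.375], dtype=float32), np.float32(14.288258))
  tri [563.6 -42.8  83. ] 0.4 onz [566.9 -38.1 108. ] [567.8 -31.5 108. ]
case [[668.2, 77.5, 29.0], [655.5, -10.8, 31.5], [612.5, -4.0, 44.7], [625.4, 84.4, 42.0]] [np.float64(0.1), np.float64(0.1), np.float64(0.3), np.float64(0.1)] ctr [640.4  36.8  36.8]
   onz ctr [640.2  36.7  36. ] len 87.9 43.0 dirs -97.9 172.4
   onz ctr [640.   36.5  36. ] len 88.5 43.1 dirs -98.1 176.5
small [[583.2, 338.8, 16.0], [581.5, 255.1, 10.2], [442.3, 274.6, 10.7], [446.7, 365.2, 18.2]] [np.float64(0.2), np.float64(2.8), np.float64(0.3), np.float64(3.5)] ctr [513.4 308.4  13.8]
   onz ctr [512.  311.3  10. ] len 88.2 144.0 dirs -88.9 172.0
   onz ctr [512.8 310.3  10. ] len 86.3 137.7 dirs -92.8 171.9
square [[597.7, 62.5, 61.6], [596.4, 13.5, 69.4], [549.0, 14.7, 81.8], [549.4, 64.2, 74.4]] [np.float64(0.2), np.float64(0.2), np.float64(0.3), np.float64(0.7)] ctr [573.1  38.7  71.8]
   onz ctr [572.7  38.4  74. ] len 47.8 49.7 dirs -91.5 179.0
   onz ctr [573.2  39.   74. ] len 49.7 48.7 dirs -92.4 -177.3
w2 [[702.9, 156.0, 20.0], [677.0, -109.9, 20.0]] 267.1 5.55
w3 [[702.9, 158.2, 20.0], [677.5, -106.6, 20.0]] 266.0 5.48
```

```bash
python3 - <<'E'
from h import *
_,A=load("w2");_,B=load("w3")
f=lambda I,x,y,w,h:cv2.resize(cv2.convertScaleAbs(I[y:y+h,x:x+w],alpha=1.5),None,fx=4,fy=4,interpolation=cv2.INTER_CUBIC)
cv2.imwrite("pics/crop1.png",np.vstack([f(A,205,90,200,66),f(B,300,90,200,66)]))
E
```

```text
(no output)
```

View pics/crop1.png

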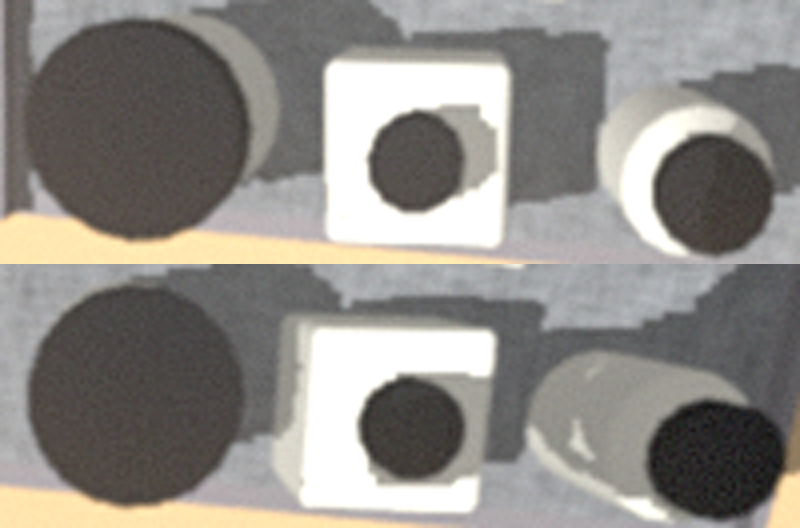

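The crop shows clear cap and lid outlines. I read the tops' centres as follows (w2, then w3): jar (239.1,121.9) and (333.4,122.4), square cap (308.9,130.1) and (403.1,131.1), round cap (382.6,137.6) and (480.1,137.9).

```bash
python3 - <<'E'
from h import *
a,A=load("w2");b,B=load("w3")
for n,p,q,z in [("jar",(239.1,121.9),(333.4,122.4),93),("sq",(308.9,130.1),(403.1,131.1),96),("round",(382.6,137.6),(480.1,137.9),108)]:
    X,e=tri([a,b],[p,q]); print(n,"tri",X.round(1),round(e,1),"onz",onz(a,p,z).round(1),onz(b,q,z).round(1))
E_=lambda o,y0,p:(o[0]+p[0]/4-.4,o[1]+(p[1]-y0)/4-.4)
for c,o,y0,segs in [(a,(205,90),0,[((335,241),(495,247)),((325,75),(326,230)),((510,65),(503,235)),((345,58),(505,64))]),(b,(300,90),264,[((305,506),(470,512)),((497,338),(480,500)),((314,325),(304,495)),((325,317),(490,328))])]:
    for s in segs:
        P=[onz(c,E_(o,y0,p),74) for p in s]; d=P[1]-P[0]; an=np.degrees(np.arctan2(d[1],d[0])); print(((an+45)%90-45).round(1),np.mean(P,0).round(1))
# steel + small tray edges: dark/bright outlines, tray corners picked by eye
for n,c,uvs,z in [("steel w1",load("w1")[0],[(308,186),(401,180)],14),("steel w2",a,[(528,270),(619,264),(553,70)],14),("small w2",a,[(69,115),(145,123),(141,218),(77,211)],10),("small w3",b,[(149,116),(219,124),(213,219),(149,211)],10)]:
    P=np.array([onz(c,u,z) for u in uvs]); print(n,P.round(1).tolist(),"ctr",P.mean(0).round(1),np.linalg.norm(np.diff(P,axis=0),axis=1).round(0))
E
```

```text
jar tri [581.8 110.7  87. ] 0.1 onz [582.3 109.4  93. ] [582.5 111.   93. ]
sq tri [573.2  37.5  89.9] 0.3 onz [574.2  37.3  96. ] [573.8  38.9  96. ]
round tri [567.8 -37.6 105.1] 0.0 onz [568.2 -37.  108. ] [568.3 -36.2 108. ]
-2.2 [548.8  38.7  74. ]
-1.4 [573.7  62.9  74. ]
-1.8 [574.2  13.5  74. ]
-2.1 [598.2  35.5  74. ]
-2.3 [549.1  39.5  74. ]
-1.0 [573.4  13.5  74. ]
-0.6 [576.   62.7  74. ]
-3.9 [599.4  37.4  74. ]
steel w1 [[364.9, -275.0, 14.0], [373.5, -403.9, 14.0]] ctr [ 369.2 -339.5   14. ] [129.]
steel w2 [[363.3, -275.1, 14.0], [372.9, -404.1, 14.0], [635.0, -254.5, 14.0]] ctr [ 457.1 -311.2   14. ] [129. 302.]
small w2 [[582.5, 341.7, 10.0], [572.5, 247.6, 10.0], [443.2, 273.4, 10.0], [453.6, 359.8, 10.0]] ctr [513.  305.6  10. ] [ 95. 132.  87.]
small w3 [[582.5, 340.5, 10.0], [572.3, 253.0, 10.0], [442.7, 273.4, 10.0], [454.8, 360.3, 10.0]] ctr [513.1 306.8  10. ] [ 88. 131.  88.]
```

>>> carry_out --deltas '[0,0,-9.78,0,0,0.01,-1,0,0,-9.78,0,0,0.01,-1,0,0,-9.78,0,0,0.01,-1,0,0,-9.78,0,0,0.01,-1,0,0,-9.78,0,0,0.01,-1,0,0,-9.78,0,0,0.01,-1,0,0,-9.78,0,0,0.01,-1,0,0,-9.78,0,0,0.01,-1,0,0,-9.78,0,0,0.01,-1,0,0,0,0,0,0,-1,0,0,0,0,0,0,-1]'

```text
clock: 5.5
eef_pos: [541.7, 128.1, 190.9]
tool_rot: [3.141, 0.0, 1.532]
force: [0.2, -0.0, 0.1]
width: 85.3
gripper_force: 0.0
```

```bash
python3 - <<'E'
from h import *
s=ctrl.read_state(); print(s["clock"],s["eef_pos"],np.degrees(s["tool_rot"]),s["qpos"].round(2)); print(go(568.3,-36.6,130,np.radians(88)))
E
```

```text
5.5 [541.73054932 128.05583914 190.87325207] [1.79967657e+02 8.70016232e-04 8.77774062e+01] [-0.    0.53 -0.43  1.78  0.27  0.89 -0.58]
(array([ 0.03,  0.  , -0.22]), array([-0.1635,  0.0329,  0.0609]))
```

>>> carry_out --deltas '[0,0,-0.2,-0.0234,0.0047,0.0087,-1,0,0,0,-0.0234,0.0047,0.0087,-1,0,0,0,-0.0234,0.0047,0.0087,-1,0,0,0,-0.0234,0.0047,0.0087,-1,0,0,0,-0.0234,0.0047,0.0087,-1,0,0,0,-0.0234,0.0047,0.0087,-1,0,0,0,-0.0231,0.0047,0.0087,-1,0,0,0,0,0,0,-1,0,0,0,0,0,0,-1]'

```text
clock: 6.62
eef_pos: [569.2, -34.7, 130.0]
tool_rot: [3.141, -0.001, 1.54]
force: [0.3, 0.5, 0.9]
width: 85.4
gripper_force: 0.0
```

```bash
cat > st.py <<'E'
from h import *
import sys
s=ctrl.read_state(); print(round(s["clock"],2),s["eef_pos"].round(1),np.degrees(s["tool_rot"]).round(2),"F",s["force"].round(1),"w",round(s["width"],1),s["gripper_force"])
if len(sys.argv)>1:
    x,y,z,w=map(float,sys.argv[1:5]); print(go(x,y,z,np.radians(w)))
E
python3 st.py 568.3 -36.6 42 88; python3 -c "
from h import *
grab('wrist','w4')"
```

```text
6.62 [569.2 -34.7 130. ] [ 1.7997e+02 -6.0000e-02  8.8210e+01] F [0.3 0.5 0.9] w 85.4 0.0
(array([ 0.03, -0.06,  0.21]), array([-0.002 , -0.0009,  0.088 ]))
```

View pics/w4.png

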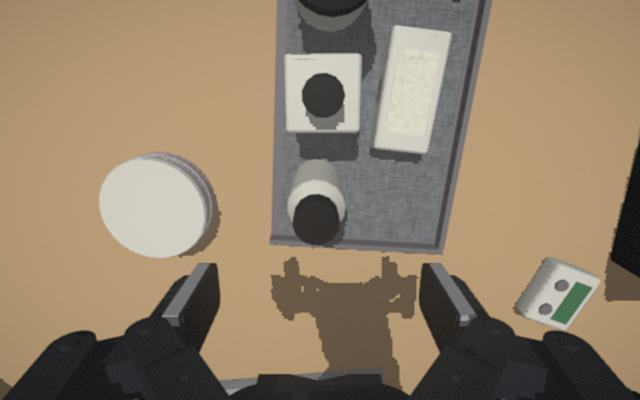

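The round cap is at (316,220), close to the midline between the fingers. The square bottle's cap is at (323,94) and the case at (413,90). I'll descend.

```bash
python3 - <<'E'
from h import *
c=cam("wrist")
print(onz(c,(316.3,220),108),onz(c,(323,94),96),onz(c,(413,90),36))
im=cv2.imread("pics/w4.png"); r=rect(im,(370,20,90,140)); P=np.array([onz(c,p,36) for p in r]); print(P.mean(0),np.diff(P,axis=0))
E
```

```text
[566.88584762 -35.47600207 108.        ] [573.18986298  39.01826531  96.        ] [641.42825789  38.22582759  36.        ]
[640.4861292   36.40640396  36.        ] [[ 41.59109782  -7.48273301   0.        ]
 [ -8.5821841  -89.81277219   0.        ]
 [-46.14651564   9.11700846   0.        ]]
```

>>> carry_out --deltas '[0,0,0,-0.001,-0.0009,0.012,-1,0,0,0,-0.001,0,0.014,-1,0,0,0,0,0,0.014,-1,0,0,0,0,0,0.014,-1,0,0,0,0,0,0.012,-1,0,0,0,0,0,0.012,-1,0,0,0,0,0,0.01,-1,0,0,0,0,0,0,-1]'

```text
clock: 7.68
eef_pos: [567.5, -37.9, 40.8]
tool_rot: [-3.14, 0.0, 1.539]
force: [-0.2, -0.5, -0.2]
width: 85.4
gripper_force: 0.0
```

>>> carry_out --deltas '[0,0,0,0,0,0,1,0,0,0,0,0,0,1,0,0,0,0,0,0,1,0,0,0,0,0,0,1,0,0,0,0,0,0,1,0,0,0,0,0,0,1,0,0,0,0,0,0,1]'

```text
clock: 8.55
eef_pos: [568.3, -37.9, 42.6]
tool_rot: [3.141, 0.0, 1.539]
force: [-1.4, 0.8, 6.1]
width: 34.5
gripper_force: 53.2
```

```bash
python3 st.py 588 -325 130 88
```

```text
8.55 [568.3 -37.9  42.6] [1.7995e+02 1.0000e-02 8.8190e+01] F [-1.4  0.8  6.1] w 34.5 53.167339665815234
(array([0.05, 0.01, 0.19]), array([-0.2864,  0.0288, -0.0873]))
```

```bash
python3 - <<'E'
from h import *
_,a=grab("wrist"); c,b=grab("scene")
f=lambda I,x,y,w,h,s:cv2.resize(I[y:y+h,x:x+w],None,fx=s,fy=s,interpolation=cv2.INTER_CUBIC)
cv2.imwrite("pics/g1.png",np.hstack([f(a,190,180,280,220,1.6)[:350,:400],f(b,255,150,100,88,4)[:350,:400]]))
E
```

```text
(no output)
```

View pics/g1.png

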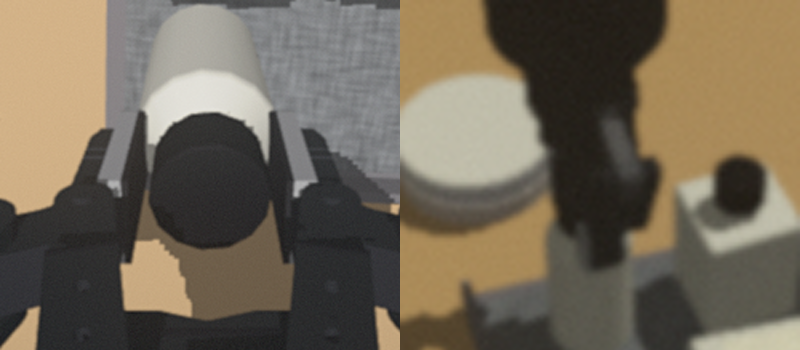

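>>> carry_out --deltas '[0,0,0,0,0,-0.003,1,0,0,0,0,0,-0.005,1,0,0,0,0,0,-0.006,1,0,0,0,0,0,-0.006,1,0,0,0,0,0,0,1,0,0,0,0,0,0,1]'

```text
clock: 9.4
eef_pos: [568.0, -38.0, 61.6]
tool_rot: [-3.142, 0.0, 1.539]
force: [-0.2, 0.4, -1.2]
width: 34.2
gripper_force: 52.1
```

```bash
python3 - <<'E'
from h import *
s=ctrl.read_state(); print(s["eef_pos"],s["force"],s["torque"],s["width"],s["gripper_force"])
_,a=grab("wrist"); c,b=grab("scene")
f=lambda I,x,y,w,h,s:cv2.resize(I[y:y+h,x:x+w],None,fx=s,fy=s,interpolation=cv2.INTER_CUBIC)
cv2.imwrite("pics/g2.png",np.hstack([f(a,190,180,280,220,1.6)[:350,:400],f(b,255,150,100,88,4)[:350,:400]]))
E
```

```text
[567.95212067 -38.01061294  61.61234535] [-0.18538078  0.37136951 -1.16611495] [0.01093267 0.03248376 0.01394972] 34.19515809040721 52.11967505776556
```

View pics/g2.png

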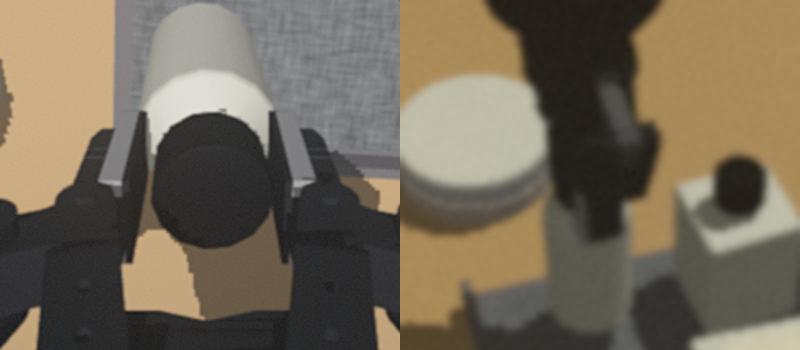

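The lift is clean: the bottle is upright between the pads, and the force shows its full weight. I'll carry it to the far end of the steel tray.

>>> carry_out --deltas '[0,0,-0.2,-0.01,0.001,-0.008,1,0,0,0,-0.02,0.002,-0.008,1,0,0,0,-0.03,0.003,-0.007,1,0,0,0,-0.035,0.0035,0,1,0,0,0,-0.04,0.004,0,1,0,0,0,-0.04,0.004,0,1,0,0,0,-0.04,0.004,0,1,0,0,0,-0.035,0.0035,0,1,0,0,0,-0.022,0.0022,0,1,0,0,0,-0.014,0.0016,0,1,0,0,0,0,0,0,1,0,0,0,0,0,0,1]'

```text
clock: 11.0
eef_pos: [589.1, -322.5, 84.7]
tool_rot: [-3.142, -0.002, 1.545]
force: [0.8, 0.4, -2.2]
width: 33.8
gripper_force: 52.2
```

```bash
python3 st.py 588 -325 39 88
```

```text
11.0 [ 589.1 -322.5   84.7] [-1.800e+02 -9.000e-02  8.851e+01] F [ 0.8  0.4 -2.2] w 33.8 52.16142596444115
(array([-0.  , -0.09,  0.51]), array([-0.0026, -0.0011,  0.0457]))
```

>>> carry_out --deltas '[0,0,0.4,-0.0025,-0.001,0.01,1,0,0,0,0,0,0.012,1,0,0,0,0,0,0.01,1,0,0,0,0,0,0.006,1,0,0,0,0,0,0.003,1,0,0,0,0,0,0.002,1,0,0,0,0,0,0.001,1,0,0,0,0,0,0,1]'

```text
clock: 12.0
eef_pos: [587.8, -327.2, 40.8]
tool_rot: [3.141, 0.0, 1.536]
force: [-0.5, -0.5, -1.2]
width: 34.3
gripper_force: 52.2
```

```bash
python3 st.py 588 -325 38 88
```

```text
12.0 [ 587.8 -327.2   40.8] [1.7998e+02 1.0000e-02 8.7980e+01] F [-0.5 -0.5 -1.2] w 34.3 52.172692199237645
(array([ 0.02,  0.01, -0.02]), array([0.0022, 0.0001, 0.0028]))
```

>>> carry_out --deltas '[0,0,0,0,0,0.001,1,0,0,0,0,0,0.001,1,0,0,0,0,0,0,1]'

```text
clock: 12.38
eef_pos: [587.9, -327.5, 39.4]
tool_rot: [3.141, 0.001, 1.535]
force: [-1.4, 1.0, 4.6]
width: 33.9
gripper_force: 54.2
```

>>> carry_out --deltas '[0,0,0,0,0,0,0,0,0,0,0,0,0,-0.3,0,0,0,0,0,0,-0.5,0,0,0,0,0,0,-0.5,0,0,0,0,0,0,-0.5,0,0,0,0,0,-0.006,-0.5,0,0,0,0,0,-0.012,-0.6,0,0,0,0,0,-0.02,-0.8,0,0,0,0,0,-0.025,-1,0,0,0,0,0,-0.025,-1,0,0,0,0,0,0,-1]'

```text
clock: 13.75
eef_pos: [589.8, -327.9, 130.4]
tool_rot: [3.136, 0.002, 1.535]
force: [0.8, 0.9, 0.3]
width: 85.8
gripper_force: 0.0
```

```bash
python3 - <<'E'
from h import *
c,a=grab("wrist","w5"); np.save("w5.npy",np.hstack([c[0],c[1],c[2][:,None]]))
E
python3 st.py 573.6 38.4 135 88
```

```text
13.8 [ 588.6 -327.5  128.6] [1.7983e+02 8.0000e-02 8.7980e+01] F [-0.6  0.1 -0.6] w 85.0 0.0
(array([ 0.17,  0.08, -0.02]), array([ 0.3652, -0.0279, -0.007 ]))
```

View pics/w5.png

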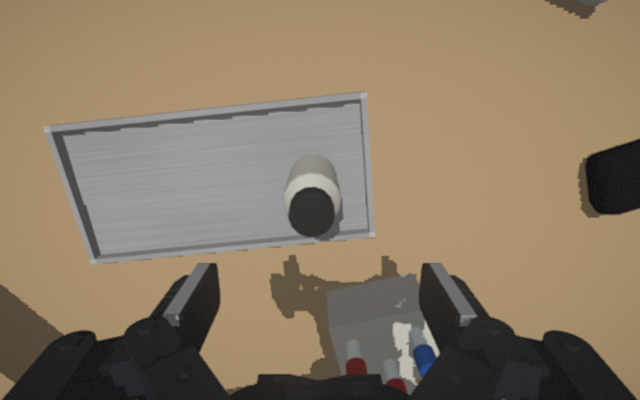

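The round bottle stands upright in the steel tray with its cap at (311,212). The tray's corners are at (48,128), (365,95), (373,235) and (93,262).

```bash
python3 - <<'E'
from h import *
c,_=load("w5")
P=np.array([onz(c,u,14) for u in [(46,127),(366,94),(374,236),(92,263)]]); print(P.round(1).tolist(),P.mean(0).round(1))
print(onz(c,(311.5,212),104).round(1))
E
```

```text
[[364.3, -275.3, 14.0], [630.6, -258.4, 14.0], [639.0, -385.2, 14.0], [372.0, -402.9, 14.0]] [ 501.5 -330.5   14. ]
[ 584.7 -325.3  104. ]
```

>>> carry_out --deltas '[0,0,0,0.02,-0.0015,-0.001,-1,0,0,0,0.035,-0.0027,-0.001,-1,0,0,0,0.042,-0.0032,-0.001,-1,0,0,0,0.042,-0.0032,-0.001,-1,0,0,0,0.042,-0.0032,-0.001,-1,0,0,0,0.042,-0.0032,-0.001,-1,0,0,0,0.042,-0.0032,-0.001,-1,0,0,0,0.042,-0.0032,0,-1,0,0,0,0.035,-0.0027,0,-1,0,0,0,0.0232,-0.0018,0,-1,0,0,0,0,0,0,-1,0,0,0,0,0,0,-1]'

```text
clock: 15.3
eef_pos: [571.9, 37.9, 133.1]
tool_rot: [-3.14, 0.001, 1.535]
force: [0.1, -0.3, 0.1]
width: 85.3
gripper_force: 0.0
```

```bash
python3 st.py 573.6 38.4 40 88;  python3 - <<'E'
from h import *
c,im=grab("wrist","w6"); np.save("w6.npy",np.hstack([c[0],c[1],c[2][:,None]]))
r=rect(im,(265,140,110,130)); print(r); P=np.array([onz(c,p,74) for p in r]); print(P.mean(0),np.diff(P,axis=0))
m=(im.max(2)<62).astype(np.uint8)
cs,_=cv2.findContours(m,cv2.RETR_EXTERNAL,cv2.CHAIN_APPROX_NONE)
for k in cs:
    if 300<cv2.contourArea(k)<20000: (u,v),rr=cv2.minEnclosingCircle(k); print((u,v),rr,onz(c,(u,v),96).round(1))
E
```

```text
15.3 [571.9  37.9 133.1] [-1.7993e+02  6.0000e-02  8.7960e+01] F [ 0.1 -0.3  0.1] w 85.3 0.0
(array([-0.07,  0.06, -0.04]), array([0.0007, 0.0018, 0.0931]))
[[287.         150.        ]
 [355.99998474 150.        ]
 [355.99998474 228.99998474]
 [287.         228.99998474]]
[573.16854801  44.02023457  74.        ] [[ 4.74716398e+01 -1.68316519e+00  0.00000000e+00]
 [-1.40795083e-01 -5.90485413e+01  0.00000000e+00]
 [-5.11275381e+01  1.80687525e+00 -2.84217094e-14]]
(322.0709228515625, 205.78196716308594) 19.87590217590332 [573.3  40.6  96. ]
(639.0, 239.5) 120.5000991821289 [787.7   8.7  96. ]
(331.0084533691406, 92.27637481689453) 48.12393569946289 [580.9 111.9  96. ]
(464.5, 48.0) 16.101341247558594 [657.8 133.4  96. ]
(574.5, 39.0) 47.720638275146484 [719.7 135.9  96. ]
```

>>> carry_out --deltas '[0,0,0,0.0005,0.0014,0.012,-1,0,0,0,0,0,0.016,-1,0,0,0,0,0,0.018,-1,0,0,0,0,0,0.018,-1,0,0,0,0,0,0.015,-1,0,0,0,0,0,0.009,-1,0,0,0,0,0,0.005,-1,0,0,0,0,0,0,-1]'

```text
clock: 16.35
eef_pos: [574.1, 39.4, 40.6]
tool_rot: [3.142, 0.0, 1.536]
force: [0.2, -0.4, -0.0]
width: 85.1
gripper_force: 0.0
```

>>> carry_out --deltas '[0,0,0,0,0,0,1,0,0,0,0,0,0,1,0,0,0,0,0,0,1,0,0,0,0,0,0,1,0,0,0,0,0,0,1,0,0,0,0,0,0,1]'

```text
clock: 17.1
eef_pos: [574.1, 39.3, 41.1]
tool_rot: [3.141, 0.0, 1.536]
force: [-2.0, 0.3, 5.2]
width: 23.9
gripper_force: 58.8
```

```bash
python3 st.py 501 -330.5 85 88
```

```text
17.1 [574.1  39.3  41.1] [1.7998e+02 1.0000e-02 8.7990e+01] F [-2.   0.3  5.2] w 23.9 58.832074999809265
(array([ 0.02,  0.01, -0.01]), array([-0.3722, -0.0601, -0.0439]))
```

```bash
python3 - <<'E'
from h import *
_,a=grab("wrist"); c,b=grab("scene")
cv2.imwrite("pics/_top.png",grab("top")[1])
f=lambda I,x,y,w,h,s:cv2.resize(I[y:y+h,x:x+w],None,fx=s,fy=s,interpolation=cv2.INTER_CUBIC)
cv2.imwrite("pics/g3.png",np.hstack([f(a,170,150,300,250,1.3333)[:333,:400],cv2.convertScaleAbs(f(b,310,150,80,67,5)[:333,:400],alpha=1.5)]))
print([proj(c,(574+12,39,z)).round(1).tolist() for z in (41,60,74,96,114)])
E
```

```text
[[340.9, 215.8], [341.3, 209.4], [341.6, 204.6], [342.1, 196.6], [342.5, 189.9]]
```

View pics/g3.png

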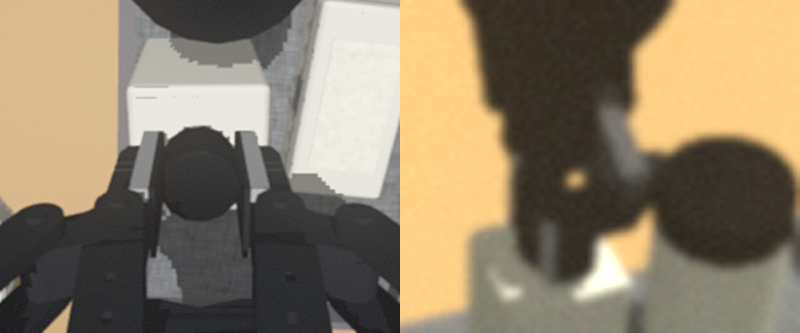

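The fingers closed on the square bottle's cap, with the tips on its shoulder at about z = 74 while the TCP reads 41. So the real tips stand roughly 33 mm (shut) to 47 mm (open) behind the reported TCP. I'll check this with the finger pixels, then re-grip lower.

>>> carry_out --deltas '[0,0,0,0,0,0,0.2,0,0,0,0,0,0,0,0,0,0,0,0,0,-0.5,0,0,0,0,0,0,-1,0,0,0,0,0,0,-1,0,0,0,0,0,0,-1,0,0,0,0,0,0,-1]'

```text
clock: 18.12
eef_pos: [574.0, 39.3, 40.6]
tool_rot: [3.142, 0.0, 1.536]
force: [0.2, -0.6, -0.0]
width: 85.2
gripper_force: 0.0
```

```bash
python3 st.py 573.6 38.4 15 88; python3 - <<'E'
from h import *
# fingertip inner corners seen open in the wrist view at (217,264) and (420,264): depth from the 85.4 mm gap
s=ctrl.read_state(); K,R,t=c=cam("wrist"); o=-R.T@t; dep=K[0,0]*85.4/(420-217)
for u in (217,420): print("open tip rel TCP (tool)",Rt.from_euler("xyz",s["tool_rot"]).inv().apply(R.T@(np.linalg.inv(K)@[u,264,1]*dep-t)-s["eef_pos"]).round(1))
# square still in place?
im=grab("wrist")[1]; m=(im.max(2)<62).astype(np.uint8)
g=cv2.imread("pics/_top.png"); t0=cv2.imread("pics/top0.png"); g2=grab("top","_top2")[1]
E
```

```text
18.12 [574.   39.3  40.6] [180.     0.    87.99] F [ 0.2 -0.6 -0. ] w 85.2 0.0
(array([ 0.  ,  0.  , -0.01]), array([-0.0009, -0.0004,  0.0256]))
open tip rel TCP (tool) [  7.1 -43.6 -48.2]
open tip rel TCP (tool) [  7.1  41.8 -48.3]
```

>>> carry_out --deltas '[0,0,0,-0.0005,-0.0004,0.007,-1,0,0,0,0,0,0.007,-1,0,0,0,0,0,0.006,-1,0,0,0,0,0,0.005,-1,0,0,0,0,0,0,-1]'

```text
clock: 18.85
eef_pos: [573.3, 38.8, 15.1]
tool_rot: [-3.141, 0.0, 1.536]
force: [0.1, -0.3, 0.2]
width: 85.6
gripper_force: 0.0
```

>>> carry_out --deltas '[0,0,0,0,0,0.003,-1,0,0,0,0,0,0,-0.5,0,0,0,0,0,0,0,0,0,0,0,0,0,0,0,0,0,0,0,0,1,0,0,0,0,0,0,1,0,0,0,0,0,0,1,0,0,0,0,0,0,1]'

```text
clock: 19.85
eef_pos: [574.0, 39.0, 13.1]
tool_rot: [3.141, -0.0, 1.536]
force: [-0.3, 0.4, 5.7]
width: 49.1
gripper_force: 63.9
```

```bash
python3 st.py 501 -330.5 70 88
```

```text
19.85 [574.   39.   13.1] [ 1.7995e+02 -1.0000e-02  8.7990e+01] F [-0.3  0.4  5.7] w 49.1 63.88180732727051
(array([ 0.05, -0.01, -0.01]), array([-0.3718, -0.0599, -0.057 ]))
```

>>> carry_out --deltas '[0,0,0,0,0,-0.008,1,0,0,0,0,0,-0.016,1,0,0,0,-0.015,-0.0024,-0.018,1,0,0,0,-0.03,-0.0048,-0.015,1,0,0,0,-0.042,-0.0068,0,1,0,0,0,-0.048,-0.0077,0,1,0,0,0,-0.048,-0.0077,0,1,0,0,0,-0.048,-0.0077,0,1,0,0,0,-0.048,-0.0077,0,1,0,0,0,-0.042,-0.0068,0,1,0,0,0,-0.032,-0.0052,0,1,0,0,0,-0.0188,-0.0031,0,1]'

```text
clock: 21.35
eef_pos: [499.8, -332.9, 70.2]
tool_rot: [3.142, 0.001, 1.533]
force: [-0.9, 0.2, -2.0]
width: 48.7
gripper_force: 63.1
```

>>> carry_out --deltas '[0,0,0,0,0,0.008,1,0,0,0,0,0,0.014,1,0,0,0,0,0,0.014,1,0,0,0,0,0,0.008,1,0,0,0,0,0,0.003,1,0,0,0,0,0,0,1,0,0,0,0,0,0,1]'

```text
clock: 22.22
eef_pos: [501.0, -330.8, 23.0]
tool_rot: [3.141, 0.0, 1.536]
force: [-0.2, -0.8, -2.3]
width: 48.8
gripper_force: 63.0
```

```bash
python3 st.py 501 -330.5 9 88
```

```text
22.23 [ 501.  -330.8   23. ] [1.7996e+02 2.0000e-02 8.7980e+01] F [-0.2 -0.8 -2.3] w 48.8 63.03717613220215
(array([ 0.04,  0.02, -0.02]), array([ 0.0003, -0.0001,  0.014 ]))
```

>>> carry_out --deltas '[0,0,0,0,0,0.006,1,0,0,0,0,0,0.004,1,0,0,0,0,0,0.002,1,0,0,0,0,0,0.001,1,0,0,0,0,0,0.001,1,0,0,0,0,0,0,1]'

```text
clock: 22.98
eef_pos: [500.7, -330.6, 9.1]
tool_rot: [3.142, 0.0, 1.536]
force: [-1.8, 0.5, 3.6]
width: 48.8
gripper_force: 63.5
```

>>> carry_out --deltas '[0,0,0,0,0,0,0,0,0,0,0,0,0,-0.5,0,0,0,0,0,0,-0.7,0,0,0,0,0,0,-0.7,0,0,0,0,0,0,-0.7,0,0,0,0,0,-0.01,-0.7,0,0,0,0,0,-0.02,-1,0,0,0,0,0,-0.02,-1,0,0,0,0,0,-0.02,-1,0,0,0,0,0,-0.01,-1,0,0,0,0,0,0,-1]'

```text
clock: 24.35
eef_pos: [501.3, -331.1, 89.9]
tool_rot: [3.14, 0.001, 1.536]
force: [0.1, -0.4, 0.4]
width: 85.7
gripper_force: 0.0
```

```bash
python3 - <<'E'
from h import *
c,im=grab("wrist","w7")
m=(im.max(2)<62).astype(np.uint8)
cs,_=cv2.findContours(m,cv2.RETR_EXTERNAL,cv2.CHAIN_APPROX_NONE)
for k in cs:
    if 300<cv2.contourArea(k)<20000: (u,v),rr=cv2.minEnclosingCircle(k); print((round(u),round(v)),round(rr),onz(c,(u,v),92).round(1))
E
python3 st.py 582.4 110.3 85 88
```

```text
(318, 229) 24 [ 499.9 -327.9   92. ]
(474, 227) 33 [ 586.3 -329.8   92. ]
24.4 [ 500.7 -330.8   89. ] [1.7998e+02 2.0000e-02 8.7980e+01] F [-0.5 -0.3 -0.3] w 85.5 0.0
(array([ 0.02,  0.02, -0.02]), array([0.4437, 0.0661, 0.0039]))
```

>>> carry_out --deltas '[0,0,0,0.015,0.0022,0,-1,0,0,0,0.03,0.0045,0,-1,0,0,0,0.042,0.0063,0,-1,0,0,0,0.046,0.0069,0,-1,0,0,0,0.046,0.0069,0,-1,0,0,0,0.046,0.0069,0,-1,0,0,0,0.046,0.0069,0,-1,0,0,0,0.046,0.0069,0,-1,0,0,0,0.046,0.0069,0,-1,0,0,0,0.04,0.006,0,-1,0,0,0,0.028,0.0042,0,-1,0,0,0,0.0127,0.0015,0,-1]'

```text
clock: 25.9
eef_pos: [581.3, 113.8, 88.0]
tool_rot: [-3.14, -0.001, 1.54]
force: [-0.4, -0.1, -0.2]
width: 85.1
gripper_force: 0.0
```

>>> carry_out --deltas '[0,0,0,0,0,0,-1,0,0,0,0,0,0,-1]'

```text
clock: 26.15
eef_pos: [581.9, 108.5, 88.3]
tool_rot: [-3.141, 0.002, 1.534]
force: [0.4, -0.9, -0.3]
width: 85.3
gripper_force: 0.0
```

```bash
python3 - <<'E'
from h import *
c,im=grab("wrist","w8")
m=(im.max(2)<62).astype(np.uint8)
cs,_=cv2.findContours(m,cv2.RETR_EXTERNAL,cv2.CHAIN_APPROX_NONE)
for k in cs:
    if 300<cv2.contourArea(k)<20000: (u,v),rr=cv2.minEnclosingCircle(k); print((round(u),round(v)),round(rr),cv2.boundingRect(k),onz(c,(u,v),93).round(1))
E
python3 st.py 582.4 110.3 18 88
```

```text
(318, 226) 51 (268, 176, 102, 101) [581.  114.6  93. ]
(465, 165) 16 (450, 152, 32, 28) [657.4 145.7  93. ]
(596, 96) 87 (553, 21, 87, 156) [717.1 176.9  93. ]
26.2 [582.1 108.4  88.4] [-1.7996e+02  8.0000e-02  8.7860e+01] F [-0.1 -0.8  0.1] w 85.6 0.0
(array([-0.04,  0.08, -0.14]), array([0.002 , 0.0003, 0.0704]))
```

>>> carry_out --deltas '[0,0,-0.1,0.002,0,0.012,-1,0,0,0,0,0,0.018,-1,0,0,0,0,0,0.018,-1,0,0,0,0,0,0.014,-1,0,0,0,0,0,0.008,-1,0,0,0,0,0,0.002,-1,0,0,0,0,0,0,-1]'

```text
clock: 27.08
eef_pos: [582.6, 112.6, 16.8]
tool_rot: [3.141, -0.0, 1.538]
force: [0.0, -0.1, 0.8]
width: 85.4
gripper_force: 0.0
```

>>> carry_out --deltas '[0,0,0,0,0,0,-0.5,0,0,0,0,0,0,-0.3,0,0,0,0,0,0,0,0,0,0,0,0,0,1,0,0,0,0,0,0,1,0,0,0,0,0,0,1]'

```text
clock: 27.82
eef_pos: [582.7, 112.6, 17.4]
tool_rot: [3.141, -0.0, 1.537]
force: [-1.8, -0.3, 5.9]
width: 55.7
gripper_force: 62.5
```

```bash
python3 st.py 418 -336 70 88
```

```text
27.82 [582.7 112.6  17.4] [ 1.7995e+02 -1.0000e-02  8.8090e+01] F [-1.8 -0.3  5.9] w 55.7 62.537235617637634
(array([ 0.05, -0.01,  0.09]), array([-0.4538, -0.1496, -0.0527]))
```

>>> carry_out --deltas '[0,0,0,0,0,-0.008,1,0,0,0,0,0,-0.016,1,0,0,0,-0.0143,-0.0061,-0.018,1,0,0,0,-0.0286,-0.0122,-0.01,1,0,0,0,-0.0393,-0.0167,0,1,0,0,0,-0.0464,-0.0198,0,1,0,0,0,-0.0464,-0.0198,0,1,0,0,0,-0.0464,-0.0198,0,1,0,0,0,-0.0464,-0.0198,0,1,0,0,0,-0.0393,-0.0167,0,1,0,0,0,-0.0286,-0.0122,0,1,0,0,0,-0.0214,-0.0091,0,1]'

```text
clock: 29.32
eef_pos: [416.5, -242.1, 69.7]
tool_rot: [-3.141, 0.002, 1.534]
force: [0.3, 1.0, -2.1]
width: 55.7
gripper_force: 63.8
```

>>> carry_out --deltas '[0,0,0,0,0,0,1,0,0,0,0,0,0,1]'

```text
clock: 29.58
eef_pos: [418.7, -239.0, 69.3]
tool_rot: [3.14, 0.0, 1.538]
force: [-0.6, 0.0, -1.5]
width: 55.5
gripper_force: 63.8
```

```bash
python3 st.py 418 -334 68 88
```

```text
29.57 [ 418.7 -239.    69.3] [1.7994e+02 1.0000e-02 8.8090e+01] F [-0.6  0.  -1.5] w 55.5 63.82470265030861
(array([0.06, 0.01, 0.09]), array([-0.0949,  0.0025,  0.0013]))
```

>>> carry_out --deltas '[0,0,0,-0.02,0.0005,0,1,0,0,0,-0.03,0.0008,0,1,0,0,0,-0.03,0.0008,0,1,0,0,0,-0.015,0.0004,0.005,1,0,0,0,0,0,0.012,1,0,0,0,0,0,0.014,1,0,0,0,0,0,0.012,1,0,0,0,0,0,0.006,1,0,0,0,0,0,0.003,1,0,0,0,0,0,0,1,0,0,0,0,0,0,1]'

```text
clock: 30.95
eef_pos: [418.0, -334.6, 17.0]
tool_rot: [3.141, 0.0, 1.537]
force: [-0.1, -0.6, -2.1]
width: 55.4
gripper_force: 63.8
```

```bash
python3 st.py 418 -334 13 88
```

```text
30.95 [ 418.  -334.6   17. ] [1.7996e+02 2.0000e-02 8.8080e+01] F [-0.1 -0.6 -2.1] w 55.4 63.836446925997734
(array([0.04, 0.02, 0.08]), array([ 0.0006, -0.    ,  0.004 ]))
```

>>> carry_out --deltas '[0,0,0,0,0,0.002,1,0,0,0,0,0,0.001,1,0,0,0,0,0,0.001,1,0,0,0,0,0,0,1]'

```text
clock: 31.45
eef_pos: [417.7, -334.6, 13.4]
tool_rot: [3.142, 0.001, 1.537]
force: [-1.6, 1.6, 6.6]
width: 55.8
gripper_force: 64.6
```

>>> carry_out --deltas '[0,0,0,0,0,0,-0.3,0,0,0,0,0,0,-0.5,0,0,0,0,0,0,-0.6,0,0,0,0,0,0,-0.6,0,0,0,0,0,0,-0.6]'

```text
clock: 32.08
eef_pos: [417.7, -334.4, 12.5]
tool_rot: [3.142, -0.0, 1.537]
force: [-0.3, 1.1, 0.4]
width: 68.2
gripper_force: 0.0
```

Closure and width are linear, which is useful. Next I'll lift and go over to the case.

>>> carry_out --deltas '[0,0,0,0,0,-0.012,-0.6,0,0,0,0,0,-0.022,-0.6,0,0,0,0,0,-0.022,-0.6,0,0,0,0,0,-0.022,-0.6,0,0,0,0.0151,0.0084,0,-0.6,0,0,0,0.0303,0.0168,0,-0.6,0,0,0,0.0378,0.021,0,-0.6,0,0,0,0.0378,0.021,0,-0.6,0,0,0,0.0378,0.021,0,-0.6,0,0,0,0.0378,0.021,0,-0.6,0,0,0,0.0378,0.021,0,-0.6,0,0,0,0.0378,0.021,0,-0.6]'

```text
clock: 33.58
eef_pos: [578.1, -64.6, 90.1]
tool_rot: [-3.141, -0.001, 1.539]
force: [-0.4, -0.2, 0.8]
width: 68.1
gripper_force: 0.0
```

>>> carry_out --deltas '[0,0,3,0.0378,0.021,0,-0.46,0,0,2.5,0.0303,0.0168,0,-0.46,0,0,0,0.0227,0.0126,0,-0.46,0,0,0,0.0151,0.0084,0,-0.46,0,0,0,0,0,0,-0.46,0,0,0,0,0,0,-0.46,0,0,0,0,0,0,-0.46]'

```text
clock: 34.45
eef_pos: [644.6, 31.5, 90.5]
tool_rot: [-3.141, 0.001, 1.44]
force: [-0.1, 0.3, -0.3]
width: 62.1
gripper_force: 0.0
```

```bash
python3 st.py 640.3 36.6 40 82.3; python3 - <<'E'
from h import *
c,im=grab("wrist","w9")
hsv=cv2.cvtColor(im,cv2.COLOR_BGR2HSV); m=((hsv[...,2]>150)&(hsv[...,1]<60)).astype(np.uint8)
cs,_=cv2.findContours(m,cv2.RETR_EXTERNAL,cv2.CHAIN_APPROX_NONE)
for k in cs:
    if cv2.contourArea(k)>2000:
        r=cv2.boxPoints(cv2.minAreaRect(k)); P=np.array([onz(c,p,36) for p in r]); print(r.round().tolist(),P.mean(0).round(1),np.diff(P,axis=0).round(1).tolist())
E
```

```text
34.45 [644.6  31.5  90.5] [-1.7997e+02  6.0000e-02  8.2490e+01] F [-0.1  0.3 -0.3] w 62.1 0.0
(array([-0.03,  0.06,  0.19]), array([ 0.0045, -0.0049,  0.0505]))
[[-2.0, 315.0], [78.0, 243.0], [133.0, 304.0], [53.0, 376.0]] [432.8 -33.5  36. ] [[84.7, 52.0, -0.0], [24.2, -56.1, 0.0], [-88.5, -60.2, -0.0]]
[[281.0, 128.0], [345.0, 128.0], [345.0, 252.0], [281.0, 252.0]] [640.6  37.7  36. ] [[42.0, -5.5, 0.0], [-9.8, -90.6, 0.0], [-47.2, 6.2, 0.0]]
```

View pics/w9.png

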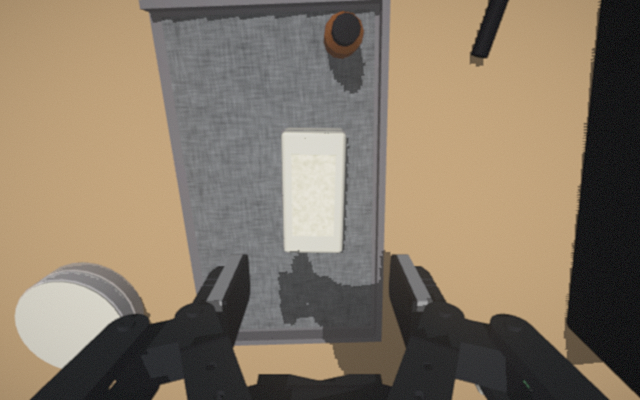

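The case shows as an upright rectangle (281–345, 128–252), so it is aligned with the tool. The back rim is at column 382 and the vial at (344,33). I'll descend with the opening narrowed to 55 mm.

>>> carry_out --deltas '[0,0,0,0.0045,-0.0049,0.01,-0.3,0,0,0,0,0,0.018,-0.3,0,0,0,0,0,0.02,-0.3,0,0,0,0,0,0.02,-0.3,0,0,0,0,0,0.014,-0.3,0,0,0,0,0,0.007,-0.3,0,0,0,0,0,0,-0.3,0,0,0,0,0,0,-0.3]'

```text
clock: 35.5
eef_pos: [641.5, 38.4, 2.3]
tool_rot: [3.14, -0.0, 1.441]
force: [0.6, 0.1, 0.0]
width: 55.3
gripper_force: 0.0
```

```bash
python3 st.py 640.4 36.8 -17 82.5; python3 - <<'E'
from h import *
K,R,t=cam("scene"); s=ctrl.read_state()
T=Rt.from_euler("xyz",s["tool_rot"])
c=cam("wrist"); im=grab("wrist","w10")[1]
hsv=cv2.cvtColor(im,cv2.COLOR_BGR2HSV); m=((hsv[...,2]>150)&(hsv[...,1]<60)).astype(np.uint8)
cs,_=cv2.findContours(m[:,200:450],cv2.RETR_EXTERNAL,cv2.CHAIN_APPROX_NONE)
k=max(cs,key=cv2.contourArea); print(cv2.boundingRect(k),cv2.minAreaRect(k))
for u in((240,240),(300,240)): pass
P=[proj(c,X) for X in [(640.4+T.as_matrix()[0,1]*d,36.8+T.as_matrix()[1,1]*d,36) for d in (-22,0,22)]]; print(np.round(P,1).tolist())
E
```

```text
35.5 [641.5  38.4   2.3] [ 1.7993e+02 -2.0000e-02  8.2590e+01] F [0.6 0.1 0. ] w 55.3 0.0
(array([ 0.07, -0.02,  0.09]), array([-0.0018, -0.0009,  0.0193]))
(70, 169, 99, 148) ((118.12117004394531, 242.63946533203125), (98.13463592529297, 146.39044189453125), 0.8303154110908508)
[[271.5, 265.5], [318.5, 265.5], [365.4, 265.4]]
```

>>> carry_out --deltas '[0,0,0,-0.0015,-0.0009,0.006,-0.3,0,0,0,0,0,0.006,-0.3,0,0,0,0,0,0.005,-0.3,0,0,0,0,0,0.002,-0.3,0,0,0,0,0,0,-0.3]'

```text
clock: 36.17
eef_pos: [639.7, 37.0, -17.6]
tool_rot: [-3.141, 0.0, 1.441]
force: [0.7, 0.3, 0.1]
width: 55.4
gripper_force: 0.0
```

>>> carry_out --deltas '[0,0,0,0,0,0,-0.1,0,0,0,0,0,0,0,0,0,0,0,0,0,1,0,0,0,0,0,0,1,0,0,0,0,0,0,1,0,0,0,0,0,0,1]'

```text
clock: 36.92
eef_pos: [640.3, 37.1, -16.8]
tool_rot: [3.141, -0.0, 1.442]
force: [-0.3, 0.4, 5.6]
width: 42.5
gripper_force: 62.0
```

```bash
python3 st.py 513 306.8 50 82.5
```

```text
36.92 [640.3  37.1 -16.8] [ 1.7994e+02 -1.0000e-02  8.2590e+01] F [-0.3  0.4  5.6] w 42.5 61.987009048461914
(array([ 0.06, -0.01,  0.09]), array([ 0.2511, -0.1609, -0.0669]))
```

>>> carry_out --deltas '[0,0,0,0,0,-0.01,1,0,0,0,0,0,-0.02,1,0,0,0,0,0,-0.022,1,0,0,0,0,0,-0.02,1,0,0,0,0.0151,-0.0097,0,1,0,0,0,0.0301,-0.0193,0,1,0,0,0,0.0402,-0.0257,0,1,0,0,0,0.0427,-0.0274,0,1,0,0,0,0.0427,-0.0274,0,1,0,0,0,0.0377,-0.0241,0,1,0,0,0,0.0251,-0.0161,0,1,0,0,0,0.0175,-0.0112,0,1]'

```text
clock: 38.42
eef_pos: [510.1, 309.1, 54.2]
tool_rot: [-3.14, 0.0, 1.445]
force: [0.3, -0.6, -0.5]
width: 42.5
gripper_force: 61.4
```

>>> carry_out --deltas '[0,0,-5,0,0,0,1,0,0,-10,0,0,0,1,0,0,-10.5,0,0,0,1,0,0,-10.5,0,0,0,1,0,0,-10.5,0,0,0,1,0,0,-10.5,0,0,0,1,0,0,-10.5,0,0,0,1,0,0,-10.5,0,0,0,1,0,0,-8,0,0,0,1,0,0,-3,0,0,0,1,0,0,0,0,0,0,1,0,0,0,0,0,0,1]'

```text
clock: 39.92
eef_pos: [512.5, 306.4, 54.4]
tool_rot: [-3.141, -0.0, 2.994]
force: [-0.4, 1.5, -0.5]
width: 42.6
gripper_force: 61.4
```

```bash
python3 st.py 513 306.8 -15 171.5; python3 - <<'E'
from h import *
c,im=grab("wrist","w11"); np.save("w11.npy",np.hstack([c[0],c[1],c[2][:,None]]))
for X in [(582.5,340.8,10),(572.3,252,10),(443,273.4,10),(454.5,360,10)]: print(proj(c,X).round())
E
```

```text
39.92 [512.5 306.4  54.4] [-1.7997e+02 -1.0000e-02  1.7152e+02] F [-0.4  1.5 -0.5] w 42.6 61.423455476760864
(array([-0.03, -0.01,  0.02]), array([-0.0005,  0.0005,  0.0694]))
[380. 289.]
[259. 293.]
[251. 111.]
[391. 109.]
```

View pics/w11.png

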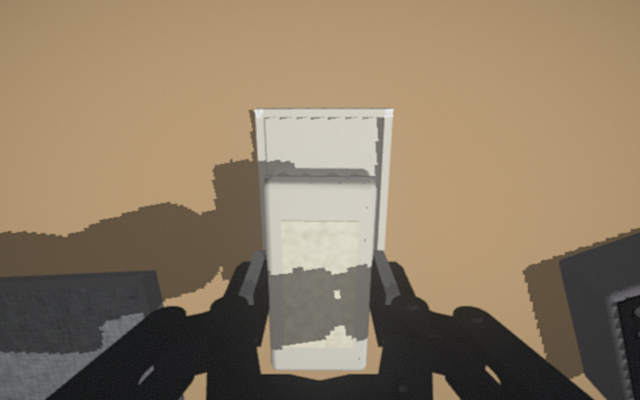

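The held case is square with the small tray. The near rim runs from (254,109) to (393,109), with its middle at 323.5 against an expected 321, so I'll shift 1 mm and lower.

>>> carry_out --deltas '[0,0,0,-0.0005,0.0013,0.01,1,0,0,0,0,0,0.016,1,0,0,0,0,0,0.016,1,0,0,0,0,0,0.014,1,0,0,0,0,0,0.009,1,0,0,0,0,0,0.004,1,0,0,0,0,0,0.002,1,0,0,0,0,0,0,1,0,0,0,0,0,0,1]'

```text
clock: 41.1
eef_pos: [513.6, 308.1, -15.9]
tool_rot: [3.141, 0.001, 2.995]
force: [0.2, -0.9, -0.5]
width: 42.6
gripper_force: 61.4
```

```bash
python3 st.py 513 306.8 -20.8 171.5
```

```text
41.1 [513.6 308.1 -15.9] [1.7997e+02 4.0000e-02 1.7158e+02] F [ 0.2 -0.9 -0.5] w 42.6 61.413313150405884
(array([0.03, 0.04, 0.08]), array([ 0.0005, -0.0014,  0.0049]))
```

>>> carry_out --deltas '[0,0,0,0,0,0.002,1,0,0,0,0,0,0.001,1,0,0,0,0,0,0.001,1,0,0,0,0,0,0,1,0,0,0,0,0,0,1]'

```text
clock: 41.72
eef_pos: [513.3, 307.9, -20.4]
tool_rot: [3.142, 0.0, 2.995]
force: [-0.6, -0.2, -0.5]
width: 42.5
gripper_force: 61.4
```

>>> carry_out --deltas '[0,0,0,0,0,0.0007,1,0,0,0,0,0,0.0005,1,0,0,0,0,0,0,1]'

```text
clock: 42.1
eef_pos: [513.4, 308.0, -20.8]
tool_rot: [-3.142, 0.001, 2.995]
force: [-1.5, -1.7, 6.0]
width: 42.5
gripper_force: 62.2
```

>>> carry_out --deltas '[0,0,0,0,0,0,-0.1,0,0,0,0,0,0,-0.22,0,0,0,0,0,0,-0.22,0,0,0,0,0,-0.008,-0.22,0,0,0,0,0,-0.02,-0.22,0,0,0,0,0,-0.02,-0.22,0,0,10.4,0,0,-0.013,-0.6,0,0,10.4,0,0,-0.013,-0.6,0,0,10.4,0,0,-0.013,-0.6,0,0,10.4,0,0,-0.013,-0.6,0,0,10.4,0,0,0,-0.6,0,0,10.4,0,0,0,-0.6]'

```text
clock: 43.6
eef_pos: [513.6, 308.6, 80.4]
tool_rot: [3.14, -0.001, 1.9]
force: [0.0, 0.0, -0.1]
width: 68.6
gripper_force: 0.0
```

>>> carry_out --deltas '[0,0,10.4,0,0,0,-0.6,0,0,10.6,0,0,0,-0.6,0,0,0,0,0,0,-0.6,0,0,0,0,0,0,-0.6]'

```text
clock: 44.1
eef_pos: [513.4, 308.3, 79.2]
tool_rot: [3.141, -0.001, 1.542]
force: [0.1, 0.1, -0.4]
width: 68.3
gripper_force: 0.0
```

```bash
python3 st.py 417.7 -334.5 85 88.1; python3 - <<'E'
from h import *
for n in ["top","scene"]:
    c,im=grab(n,"_"+n+"3")
    hsv=cv2.cvtColor(im,cv2.COLOR_BGR2HSV)
    print(n,[proj(c,p).round(1).tolist() for p in [(513,308,32),(513,307,4),(640,37,36)]])
E
```

```text
44.1 [513.4 308.3  79.2] [ 1.7997e+02 -5.0000e-02  8.8380e+01] F [ 0.1  0.1 -0.4] w 68.3 0.0
(array([ 0.03, -0.05,  0.28]), array([-0.6453, -0.0775, -0.0064]))
top [[192.4, 209.7], [196.7, 210.5], [309.9, 157.8]]
scene [[432.2, 163.0], [429.3, 172.1], [351.8, 237.4]]
```

>>> carry_out --deltas '[0,0,0.3,-0.016,-0.0019,-0.003,-0.6,0,0,0,-0.032,-0.0038,-0.003,-0.6,0,0,0,-0.045,-0.0054,0,-0.6,0,0,0,-0.048,-0.0058,0,-0.6,0,0,0,-0.048,-0.0058,0,-0.6,0,0,0,-0.048,-0.0058,0,-0.6,0,0,0,-0.048,-0.0058,0,-0.6,0,0,0,-0.048,-0.0058,0,-0.6,0,0,0,-0.048,-0.0058,0,-0.6,0,0,0,-0.048,-0.0058,0,-0.6,0,0,0,-0.048,-0.0058,0,-0.6,0,0,0,-0.048,-0.0058,0,-0.6]'

```text
clock: 45.7
eef_pos: [429.3, -216.7, 84.6]
tool_rot: [-3.141, 0.0, 1.534]
force: [0.5, 0.0, -0.1]
width: 68.5
gripper_force: 0.0
```

>>> carry_out --deltas '[0,0,0,-0.045,-0.0054,0,-0.6,0,0,0,-0.035,-0.0042,0,-0.6,0,0,0,-0.025,-0.003,0,-0.6,0,0,0,-0.0153,-0.0016,0,-0.6,0,0,0,0,0,0,-0.6,0,0,0,0,0,0,-0.6,0,0,0,0,0,0,-0.6]'

```text
clock: 46.58
eef_pos: [412.6, -332.8, 84.5]
tool_rot: [3.142, -0.001, 1.536]
force: [0.8, -0.5, -0.4]
width: 68.1
gripper_force: 0.0
```

```bash
python3 st.py 417.7 -334.5 13 88.1; cat > blob.py <<'E'
from h import *
import sys
z=float(sys.argv[1]); c,im=grab("wrist")
m=(im.max(2)<62).astype(np.uint8)
cs,_=cv2.findContours(m,cv2.RETR_EXTERNAL,cv2.CHAIN_APPROX_NONE)
for k in cs:
    x,y,w,h=cv2.boundingRect(k)
    if 300<cv2.contourArea(k)<20000 and y+h<300: (u,v),rr=cv2.minEnclosingCircle(k); print((x,y,w,h),round(rr),onz(c,(u,v),z).round(1))
E
python3 blob.py 89
python3 - <<'E'
from h import *
c,im=grab("top","_t4"); hsv=cv2.cvtColor(im,cv2.COLOR_BGR2HSV)
x,y,w,h=165,170,65,80; b=cv2.resize(im[y:y+h,x:x+w],None,fx=8,fy=8,interpolation=cv2.INTER_CUBIC); cv2.imwrite("pics/t4crop.png",b)
E
```

```text
46.58 [ 412.6 -332.8   84.5] [ 1.800e+02 -3.000e-02  8.802e+01] F [ 0.8 -0.5 -0.4] w 68.1 0.0
(array([ 0.  , -0.03, -0.08]), array([-0.0016,  0.0051,  0.0715]))
(450, 200, 56, 51) 28 [ 497.8 -328.7   89. ]
(609, 193, 31, 57) 28 [ 583.4 -329.9   89. ]
(277, 185, 100, 100) 51 [ 415.9 -332.4   89. ]
```

>>> carry_out --deltas '[0,0,0,-0.0016,0.0051,0.01,-0.6,0,0,0,0,0,0.018,-0.6,0,0,0,0,0,0.018,-0.6,0,0,0,0,0,0.014,-0.6,0,0,0,0,0,0.008,-0.6,0,0,0,0,0,0.003,-0.6,0,0,0,0,0,0,-0.6]'

```text
clock: 47.55
eef_pos: [417.4, -336.0, 13.5]
tool_rot: [3.141, 0.0, 1.534]
force: [0.3, -0.0, 0.2]
width: 68.0
gripper_force: 0.0
```

>>> carry_out --deltas '[0,0,0,0,0,0,-0.4,0,0,0,0,0,0,0,0,0,0,0,0,0,1,0,0,0,0,0,0,1,0,0,0,0,0,0,1,0,0,0,0,0,0,1]'

```text
clock: 48.3
eef_pos: [417.5, -336.2, 14.2]
tool_rot: [3.141, 0.001, 1.534]
force: [-1.0, -0.8, 6.5]
width: 55.6
gripper_force: 62.9
```

```bash
python3 st.py 582 112.6 70 88.1
```

```text
48.3 [ 417.5 -336.2   14.2] [1.7996e+02 5.0000e-02 8.7880e+01] F [-1.  -0.8  6.5] w 55.6 62.870902481954545
(array([ 0.04,  0.05, -0.22]), array([ 0.4546,  0.1479, -0.0561]))
```

>>> carry_out --deltas '[0,0,0,0,0,-0.008,1,0,0,0,0,0,-0.016,1,0,0,0,0,0,-0.018,1,0,0,0,0.01,-0.0003,-0.014,1,0,0,0,0.025,-0.0009,0,1,0,0,0,0.035,-0.0013,0,1,0,0,0,0.025,-0.0009,0,1,0,0,0,0.0143,0.006,0,1,0,0,0,0.0286,0.0121,0,1,0,0,0,0.0394,0.0166,0,1,0,0,0,0.0465,0.0196,0,1,0,0,0,0.0465,0.0196,0,1]'

```text
clock: 49.8
eef_pos: [499.0, -67.1, 69.8]
tool_rot: [3.14, 0.0, 1.533]
force: [1.5, -0.8, -1.6]
width: 55.7
gripper_force: 63.8
```

>>> carry_out --deltas '[0,0,0,0.0465,0.0196,0,1,0,0,0,0.0465,0.0196,0,1,0,0,0,0.0394,0.0166,0,1,0,0,0,0.0286,0.0121,0,1,0,0,0,0.0215,0.0091,0,1,0,0,0,0,0,0,1,0,0,0,0,0,0,1,0,0,0,0,0,0,1]'

```text
clock: 50.8
eef_pos: [581.0, 109.3, 69.4]
tool_rot: [-3.141, 0.001, 1.532]
force: [-0.3, -0.7, -1.5]
width: 55.6
gripper_force: 63.9
```

```bash
python3 st.py 582 110.9 20 88
```

```text
50.8 [581.  109.3  69.4] [-1.7997e+02  7.0000e-02  8.7780e+01] F [-0.3 -0.7 -1.5] w 55.6 63.86542796390131
(array([-0.03,  0.07, -0.22]), array([0.0017, 0.001 , 0.0494]))
```

Lower it to just above contact (the pick was at about 17.2, and it has to end at about 17.5).

>>> carry_out --deltas '[0,0,-0.2,0.0017,0.001,0.01,1,0,0,0,0,0,0.014,1,0,0,0,0,0,0.013,1,0,0,0,0,0,0.007,1,0,0,0,0,0,0.003,1,0,0,0,0,0,0.001,1,0,0,0,0,0,0,1,0,0,0,0,0,0,1]'

```text
clock: 51.8
eef_pos: [582.7, 112.9, 21.8]
tool_rot: [3.141, -0.0, 1.537]
force: [0.6, 0.5, -1.4]
width: 55.6
gripper_force: 63.9
```

```bash
python3 st.py 582 110.9 18 88
```

```text
51.8 [582.7 112.9  21.8] [ 1.7996e+02 -1.0000e-02  8.8090e+01] F [ 0.6  0.5 -1.4] w 55.6 63.877561467234045
(array([ 0.04, -0.01,  0.09]), array([-0.002 , -0.0006,  0.0038]))
```

>>> carry_out --deltas '[0,0,0,-0.002,-0.0006,0.002,1,0,0,0,0,0,0.001,1,0,0,0,0,0,0.0007,1,0,0,0,0,0,0,1,0,0,0,0,0,0,1]'

```text
clock: 52.42
eef_pos: [581.6, 110.6, 18.3]
tool_rot: [3.142, 0.001, 1.537]
force: [-2.7, -1.0, 5.8]
width: 56.0
gripper_force: 64.3
```

>>> carry_out --deltas '[0,0,0,0,0,0,-0.4,0,0,0,0,0,0,-0.6,0,0,0,0,0,0,-0.7,0,0,0,0,0,0,-0.7,0,0,0,0,0,0,-0.7,0,0,0,0,0,-0.01,-0.7,0,0,0,0,0,-0.02,-0.7,0,0,0,0,0,-0.02,-0.7,0,0,0,0,0,-0.02,-0.7,0,0,0,0,0,0,-0.7,0,0,0,0,0,0,-0.7]'

```text
clock: 53.8
eef_pos: [581.4, 110.6, 87.4]
tool_rot: [-3.141, 0.0, 1.537]
force: [0.0, 1.1, -0.0]
width: 72.6
gripper_force: 0.0
```

```bash
python3 blob.py 93; python3 st.py 500.7 -330.6 90 88
```

```text
(268, 180, 101, 102) 51 [580.  114.3  93. ]
(451, 156, 32, 28) 16 [657.1 146.1  93. ]
(554, 27, 86, 154) 86 [716.5 177.2  93. ]
53.85 [581.1 110.6  87.1] [-1.7993e+02  3.0000e-02  8.8090e+01] F [-0.1  1.1  0.1] w 72.8 0.0
(array([-0.07,  0.03,  0.09]), array([-0.4436, -0.0657, -0.0027]))
```

>>> carry_out --deltas '[0,0,0,-0.015,-0.0022,-0.002,-0.7,0,0,0,-0.03,-0.0045,0,-0.7,0,0,0,-0.042,-0.0063,0,-0.7,0,0,0,-0.046,-0.0069,0,-0.7,0,0,0,-0.046,-0.0069,0,-0.7,0,0,0,-0.046,-0.0069,0,-0.7,0,0,0,-0.046,-0.0069,0,-0.7,0,0,0,-0.046,-0.0069,0,-0.7,0,0,0,-0.046,-0.0069,0,-0.7,0,0,0,-0.04,-0.006,0,-0.7,0,0,0,-0.028,-0.0042,0,-0.7,0,0,0,-0.0127,-0.0015,0,-0.7]'

```text
clock: 55.35
eef_pos: [498.7, -333.2, 89.0]
tool_rot: [-3.14, 0.0, 1.534]
force: [0.5, 0.6, -1.1]
width: 72.9
gripper_force: 0.0
```

>>> carry_out --deltas '[0,0,0,0,0,0,-0.7,0,0,0,0,0,0,-0.7,0,0,0,0,0,0,-0.7]'

```text
clock: 55.72
eef_pos: [501.5, -328.7, 89.9]
tool_rot: [3.141, -0.001, 1.54]
force: [-0.4, -0.2, 0.0]
width: 72.8
gripper_force: 0.0
```

```bash
python3 st.py 500.7 -330.6 9 88;python3 blob.py 92
```

```text
55.73 [ 501.5 -328.7   89.9] [ 1.7999e+02 -4.0000e-02  8.8230e+01] F [-0.4 -0.2  0. ] w 72.8 0.0
(array([ 0.01, -0.04,  0.23]), array([-0.0019, -0.0007,  0.0809]))
(297, 209, 44, 49) 24 [ 500.3 -327.9   92. ]
(442, 203, 66, 59) 33 [ 586.6 -329.7   92. ]
```

>>> carry_out --deltas '[0,0,0.2,-0.0019,-0.0007,0.012,-0.7,0,0,0,0,0,0.02,-0.7,0,0,0,0,0,0.02,-0.7,0,0,0,0,0,0.016,-0.7,0,0,0,0,0,0.008,-0.7,0,0,0,0,0,0.004,-0.7,0,0,0,0,0,0,-0.7]'

```text
clock: 56.65
eef_pos: [500.3, -332.3, 9.8]
tool_rot: [3.141, 0.0, 1.534]
force: [-0.7, 0.4, 0.1]
width: 72.5
gripper_force: 0.0
```

>>> carry_out --deltas '[0,0,0,0,0,0,-0.4,0,0,0,0,0,0,0,0,0,0,0,0,0,1,0,0,0,0,0,0,1,0,0,0,0,0,0,1,0,0,0,0,0,0,1]'

```text
clock: 57.4
eef_pos: [500.9, -332.6, 10.6]
tool_rot: [3.14, 0.001, 1.534]
force: [0.4, 0.3, 6.5]
width: 49.0
gripper_force: 62.9
```

```bash
python3 st.py 573.6 38.6 65 88
```

```text
57.4 [ 500.9 -332.6   10.6] [1.7991e+02 5.0000e-02 8.7890e+01] F [0.4 0.3 6.5] w 49.0 62.90176033973694
(array([ 0.09,  0.05, -0.11]), array([ 0.3736,  0.0591, -0.0546]))
```

>>> carry_out --deltas '[0,0,0,0,0,-0.008,1,0,0,0,0,0,-0.016,1,0,0,0,0.015,0.0024,-0.018,1,0,0,0,0.03,0.0048,-0.013,1,0,0,0,0.042,0.0066,0,1,0,0,0,0.048,0.0076,0,1,0,0,0,0.048,0.0076,0,1,0,0,0,0.048,0.0076,0,1,0,0,0,0.048,0.0076,0,1,0,0,0,0.042,0.0066,0,1,0,0,0,0.032,0.0051,0,1,0,0,0,0.0192,0.0033,0,1]'

```text
clock: 58.9
eef_pos: [573.1, 41.0, 65.9]
tool_rot: [3.14, -0.002, 1.537]
force: [-0.4, -0.5, -1.9]
width: 48.8
gripper_force: 62.3
```

>>> carry_out --deltas '[0,0,0,0,0,0,1,0,0,0,0,0,0,1,0,0,0,0,0,0,1]'

```text
clock: 59.28
eef_pos: [572.7, 35.3, 64.6]
tool_rot: [-3.141, 0.001, 1.531]
force: [0.0, 0.2, -2.1]
width: 48.7
gripper_force: 62.3
```

```bash
python3 st.py 573.7 37.2 18 88
```

```text
59.27 [572.7  35.3  64.6] [-1.7997e+02  7.0000e-02  8.7740e+01] F [ 0.   0.2 -2.1] w 48.7 62.27027893066406
(array([-0.03,  0.07, -0.26]), array([0.002 , 0.001 , 0.0466]))
```

>>> carry_out --deltas '[0,0,0,0,0,0.01,1,0,0,0,0,0,0.014,1,0,0,0,0,0,0.012,1,0,0,0,0,0,0.006,1,0,0,0,0,0,0.003,1,0,0,0,0,0,0,1,0,0,0,0,0,0,1,0,0,0,0,0,0,1]'

```text
clock: 60.28
eef_pos: [573.3, 37.5, 20.1]
tool_rot: [3.141, -0.0, 1.534]
force: [0.4, 0.1, -2.3]
width: 48.6
gripper_force: 62.2
```

```bash
python3 st.py 573.7 37.2 14.5 88
```

```text
60.27 [573.3  37.5  20.1] [179.96  -0.    87.89] F [ 0.4  0.1 -2.3] w 48.6 62.22992777824402
(array([ 0.04, -0.  , -0.11]), array([-0.0003,  0.0004,  0.0056]))
```

>>> carry_out --deltas '[0,0,0,-0.0003,0.0004,0.003,1,0,0,0,0,0,0.002,1,0,0,0,0,0,0.001,1,0,0,0,0,0,0,1,0,0,0,0,0,0,1]'

```text
clock: 60.9
eef_pos: [573.4, 37.1, 14.6]
tool_rot: [3.141, 0.001, 1.534]
force: [-1.6, -0.7, 6.0]
width: 48.8
gripper_force: 63.2
```

Contact. Release, lift and check.

>>> carry_out --deltas '[0,0,0,0,0,0,-0.3,0,0,0,0,0,0,-0.6,0,0,0,0,0,0,-0.7,0,0,0,0,0,0,-0.7,0,0,0,0,0,0,-0.7,0,0,0,0,0,-0.01,-0.7,0,0,0,0,0,-0.02,-0.7,0,0,0,0,0,-0.025,-0.7,0,0,0,0,0,-0.025,-0.7,0,0,0,0,0,0,-0.7,0,0,0,0,0,0,-0.7]'

```text
clock: 62.28
eef_pos: [573.0, 36.9, 93.6]
tool_rot: [-3.141, 0.0, 1.534]
force: [-0.3, 0.2, 0.0]
width: 72.7
gripper_force: 0.0
```

```bash
python3 blob.py 96; python3 st.py 587 -327.3 95 88; python3 - <<'E'
from h import *
c,im=grab("wrist","w12")
m=(im.max(2)<62)
E
```

```text
(299, 203, 43, 49) 24 [573.1  41.5  96. ]
(274, 34, 111, 118) 59 [580.2 111.9  96. ]
(471, 23, 37, 33) 20 [654.3 133.5  96. ]
(577, 0, 61, 79) 48 [709.9 131.3  96. ]
62.33 [572.7  36.9  93.2] [-1.7993e+02  2.0000e-02  8.7890e+01] F [-0.1  0.   0. ] w 73.0 0.0
(array([-0.07,  0.02, -0.11]), array([-0.3634,  0.0277, -0.0017]))
```

>>> carry_out --deltas '[0,0,0,-0.02,0.0015,-0.002,-0.7,0,0,0,-0.035,0.0027,0,-0.7,0,0,0,-0.042,0.0032,0,-0.7,0,0,0,-0.042,0.0032,0,-0.7,0,0,0,-0.042,0.0032,0,-0.7,0,0,0,-0.042,0.0032,0,-0.7,0,0,0,-0.042,0.0032,0,-0.7,0,0,0,-0.042,0.0032,0,-0.7,0,0,0,-0.035,0.0027,0,-0.7,0,0,0,-0.0214,0.0016,0,-0.7,0,0,0,0,0,0,-0.7,0,0,0,0,0,0,-0.7]'

```text
clock: 63.88
eef_pos: [588.0, -324.4, 95.5]
tool_rot: [-3.141, -0.002, 1.536]
force: [0.4, 0.9, 0.3]
width: 72.7
gripper_force: 0.0
```

>>> carry_out --deltas '[0,0,0,0,0,0,-0.7,0,0,0,0,0,0,-0.7]'

```text
clock: 64.12
eef_pos: [588.0, -325.7, 95.9]
tool_rot: [3.141, -0.0, 1.536]
force: [-0.3, -0.9, 0.4]
width: 72.7
gripper_force: 0.0
```

```bash
python3 blob.py 104; python3 st.py 587 -326.5 10 88
```

```text
(288, 209, 53, 57) 29 [ 584.7 -324.5  104. ]
(621, 163, 19, 70) 35 [ 753.1 -308.2  104. ]
64.17 [ 587.9 -326.1   95.9] [ 1.7999e+02 -1.0000e-02  8.7970e+01] F [ 0.3  0.6 -0.5] w 72.5 0.0
(array([ 0.01, -0.01, -0.03]), array([-0.0005, -0.0009,  0.0859]))
```

>>> carry_out --deltas '[0,0,0,-0.0005,-0.001,0.012,-0.6,0,0,0,0,0,0.02,-0.6,0,0,0,0,0,0.02,-0.6,0,0,0,0,0,0.018,-0.6,0,0,0,0,0,0.01,-0.6,0,0,0,0,0,0.005,-0.6,0,0,0,0,0,0,-0.6]'

```text
clock: 65.05
eef_pos: [586.8, -327.4, 10.6]
tool_rot: [3.141, -0.0, 1.534]
force: [0.0, -0.7, 0.3]
width: 68.2
gripper_force: 0.0
```

>>> carry_out --deltas '[0,0,0,0,0,0,-0.3,0,0,0,0,0,0,-0.1,0,0,0,0,0,0,0.05,0,0,0,0,0,0,1,0,0,0,0,0,0,1,0,0,0,0,0,0,1]'

```text
clock: 65.8
eef_pos: [586.6, -327.8, 11.6]
tool_rot: [3.141, 0.001, 1.534]
force: [-1.5, 0.5, 6.4]
width: 40.2
gripper_force: 59.8
```

```bash
python3 st.py 568 -37.9 70 88
```

```text
65.8 [ 586.6 -327.8   11.6] [1.7999e+02 4.0000e-02 8.7880e+01] F [-1.5  0.5  6.4] w 40.2 59.787080702371895
(array([ 0.01,  0.04, -0.12]), array([ 0.2889, -0.0293, -0.0586]))
```

>>> carry_out --deltas '[0,0,0,0,0,-0.008,1,0,0,0,0,0,-0.016,1,0,0,0,0.01,-0.001,-0.018,1,0,0,0,0.022,-0.0022,-0.016,1,0,0,0,0.032,-0.0032,0,1,0,0,0,0.038,-0.0039,0,1,0,0,0,0.04,-0.0041,0,1,0,0,0,0.04,-0.0041,0,1,0,0,0,0.038,-0.0039,0,1,0,0,0,0.032,-0.0032,0,1,0,0,0,0.022,-0.0022,0,1,0,0,0,0.0147,-0.0015,0,1]'

```text
clock: 67.3
eef_pos: [567.6, -34.7, 69.8]
tool_rot: [3.141, -0.001, 1.537]
force: [0.6, 0.5, -1.2]
width: 40.5
gripper_force: 60.6
```

>>> carry_out --deltas '[0,0,0,0,0,0.01,1,0,0,0,0,0,0.014,1,0,0,0,0,0,0.014,1,0,0,0,0,0,0.008,1,0,0,0,0,0,0.003,1,0,0,0,0,0,0,1,0,0,0,0,0,0,1,0,0,0,0,0,0,1]'

```text
clock: 68.3
eef_pos: [568.3, -37.9, 20.1]
tool_rot: [3.141, -0.0, 1.534]
force: [0.5, -0.5, -1.4]
width: 40.5
gripper_force: 60.6
```

```bash
python3 st.py 568 -38.1 15.5 88
```

```text
68.3 [568.3 -37.9  20.1] [179.95  -0.    87.89] F [ 0.5 -0.5 -1.4] w 40.5 60.555392702808604
(array([ 0.05, -0.  , -0.11]), array([-0.0002, -0.0003,  0.0046]))
```

>>> carry_out --deltas '[0,0,0,-0.0002,-0.0003,0.002,1,0,0,0,0,0,0.0015,1,0,0,0,0,0,0.001,1,0,0,0,0,0,0,1,0,0,0,0,0,0,1]'

```text
clock: 68.92
eef_pos: [567.6, -38.1, 15.6]
tool_rot: [3.142, 0.0, 1.534]
force: [-2.1, -0.2, 5.9]
width: 40.3
gripper_force: 61.1
```

>>> carry_out --deltas '[0,0,0,0,0,0,-0.1,0,0,0,0,0,0,-0.4,0,0,0,0,0,0,-0.6,0,0,0,0,0,0,-0.7,0,0,0,0,0,0,-0.7,0,0,0,0,0,-0.01,-0.7,0,0,0,0,0,-0.02,-0.7,0,0,0,0,0,-0.025,-0.7,0,0,0,0,0,-0.03,-1,0,0,0,0,0,-0.04,-1,0,0,0,0,0,-0.04,-1]'

```text
clock: 70.3
eef_pos: [567.5, -38.0, 182.1]
tool_rot: [3.141, -0.0, 1.534]
force: [0.9, -1.0, -0.2]
width: 85.3
gripper_force: 0.0
```

>>> carry_out --deltas '[0,0,9.77,0,0,-0.011,-1,0,0,9.77,0,0,-0.011,-1,0,0,9.77,0,0,-0.011,-1,0,0,9.77,0,0,-0.011,-1,0,0,9.77,0,0,-0.011,-1,0,0,9.77,0,0,-0.011,-1,0,0,9.77,0,0,-0.011,-1,0,0,9.77,0,0,-0.011,-1,0,0,9.77,0,0,-0.011,-1,0,0,0,-0.009,-0.022,0,-1,0,0,0,-0.009,-0.022,0,-1,0,0,0,-0.009,-0.022,0,-1]'

```text
clock: 71.8
eef_pos: [540.1, 28.9, 279.9]
tool_rot: [-3.141, -0.001, -0.0]
force: [1.2, 0.2, -0.6]
width: 85.3
gripper_force: 0.0
```

```bash
python3 st.py 540.9 27.1 280.4 0
```

```text
71.8 [540.1  28.9 279.9] [-1.7997e+02 -3.0000e-02 -2.0000e-02] F [ 1.2  0.2 -0.6] w 85.3 0.0
(array([-0.03, -0.03, -0.02]), array([ 0.0008,  0.0018, -0.0005]))
```

>>> carry_out --deltas '[0,0,0,0.0005,0,0,-1,0,0,0,0,0,0,-1,0,0,0,0,0,0,-1,0,0,0,0,0,0,-1]'

```text
clock: 72.3
eef_pos: [541.4, 27.1, 279.1]
tool_rot: [3.141, 0.0, -0.002]
force: [-0.5, 0.1, -0.3]
width: 85.5
gripper_force: 0.0
```

```bash
python3 st.py; python3 - <<'E'
from h import *
c,im=grab("wrist","w13"); np.save("w13.npy",np.hstack([c[0],c[1],c[2][:,None]]))
a,A=load("w2")
def dark(I,box):
    x,y,w,h=box; m=(I[y:y+h,x:x+w].max(2)<62).astype(np.uint8)
    cs,_=cv2.findContours(m,cv2.RETR_EXTERNAL,cv2.CHAIN_APPROX_NONE); k=max(cs,key=cv2.contourArea); M=cv2.moments(k); return np.array([M["m10"]/M["m00"]+x,M["m01"]/M["m00"]+y])
for n,b,z in [("jar",(200,85,75,70),93),("sq",(290,110,40,40),96),("round",(360,115,50,50),108),("vial",(200,15,30,30),63)]:
    p,q=dark(A,b),dark(im,b); print(n,p.round(1),q.round(1),"moved",(onz(c,q,z)-onz(a,p,z)).round(1))
r0,r1=rect(A,(335,195,85,80)),rect(im,(335,195,85,80)); print("petri",(onz(c,r1.mean(0),30)-onz(a,r0.mean(0),30)).round(1))
# residual camera shift: tray corner/liner texture by phase correlation on fixed bench area (small-tray rim, reagent rim)
g=lambda I,b:np.float32(cv2.cvtColor(I[b[1]:b[1]+b[3],b[0]:b[0]+b[2]],cv2.COLOR_BGR2GRAY))
print("fixed shift px",cv2.phaseCorrelate(g(A,(385,10,70,90)),g(im,(385,10,70,90))),"pred",(proj(c,(690,-90,20))-proj(a,(690,-90,20))).round(2))
cv2.imwrite("pics/fin.png",np.vstack([cv2.resize(im[0:240,40:480],None,fx=1.8,fy=1.8)[:420,:792]]))
E
```

```text
72.3 [541.4  27.1 279.1] [ 1.7998e+02  0.0000e+00 -1.1000e-01] F [-0.5  0.1 -0.3] w 85.5 0.0
jar [239.1 121.3] [239.2 123.1] moved [-0.9 -0.4  0. ]
sq [308.7 129.9] [308.3 130.9] moved [-0.2  0.   0. ]
round [383.1 138. ] [383.1 139.5] moved [-0.7 -0.2  0. ]
vial [214.5  30.6] [213.8  31.3] moved [0.  0.2 0. ]
petri [-0.6  1.   0. ]
fixed shift px ((0.02575800274338036, 0.5153907249066023), 0.9914107063670218) pred [-0.14  0.52]
```

View pics/fin.png

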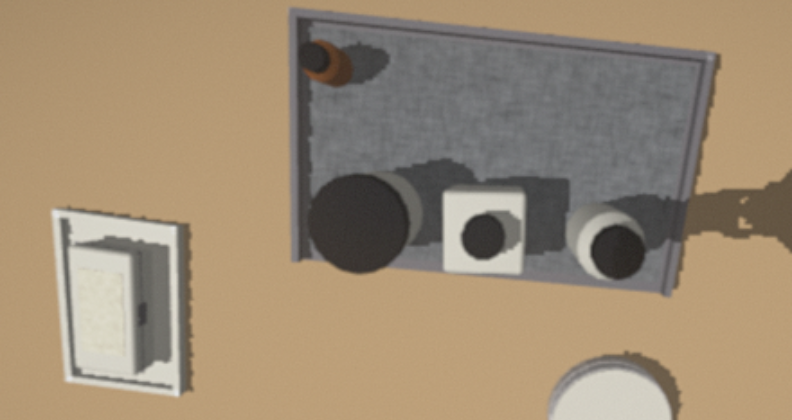

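The reagent tray is as it was, with the bottles and jar upright and each within 1 mm of its spot. The case lies label-up in the small tray, with its top face centred near crop (102,311), which is pixel (96.7,172.8). A numeric check of its centring follows.

```bash
python3 - <<'E'
from h import *
c,_=load("w13"); f=lambda p:(p[0]/1.8+40-.2,p[1]/1.8-.2)
C=np.array([onz(c,f(p),32) for p in [(69,249),(129,249),(137,373),(78,373)]]); T=np.array([onz(c,f(p),10) for p in [(53,211),(178,226),(184,394),(67,380)]])
for n,P in(("case",C),("tray",T)):
    d=(P[0]+P[1]-P[2]-P[3])/2; print(n,P.mean(0).round(1),np.linalg.norm(d).round(1),np.linalg.norm(P[0]-P[1]).round(1),"yaw",np.degrees(np.arctan2(d[1],d[0])).round(1))
E
```

```text
case [513.3 306.2  32. ] 90.0 40.7 yaw -7.6
tray [512.7 306.8  10. ] 127.7 86.4 yaw -7.6
```

The case is centred within 1 mm and parallel to the tray, so I'm handing the job in.

```bash
python3 -c "
from cell import ctrl
print(ctrl.finish_job())"
```

```text
the job is handed in; nothing more can be done
None
```

The job is handed in at about 72 s: the slide case lies label up and within about 1 mm of centre in the small tray, both bottles and the jar are back upright within about 1 mm of their spots, and the vial and petri dishes read as unmoved to within about 1 mm.

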